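# Put a dead block battery into the push-and-turn safety jar

### The job

The dead block battery standing among the things on the desk belongs in the battery collecting jar that leans in its stand. Press the jar's red safety lid down firmly and, keeping it pressed, turn it anticlockwise until it comes free, take it off and drop the battery into the jar. Then put the lid back on, press it down and turn it clockwise until it is locked again, leaving everything else on the desk where it stands.

Things in the scene. Friction and masses are not known exactly. Their poses are not given: they have to be found in the camera images.
- jar: Clear plastic jar, 140 mm long, 90 mm across, fixed in its stand, leaning 30 deg from vertical to the stand's front; some cells lie in it. Origin: rim centre; z out of the mouth along the axis; x: where the lid's bar points when locked. Mouth 50 mm across inside; neck 58 mm across, 30 mm long, top 4 mm tapered to 54. Below the neck the inside is 84 mm across, to z = -137 mm.
- lid: Red safety lid, 79 mm across, loose but held by its bayonet, 0.06 kg. Origin: centre of the skirt's lower edge; z out of its top; x along its finger bar (a half turn changes nothing). Flat top at z = 30 mm, bar top at 52 mm; skirt 74 mm across inside. Locked: z along jar z, x along jar x (either way), origin at z = -16 mm in the jar's frame.
- lid_bar (a point): Centre of the lid's straight finger bar, 41 mm above the lid's lower edge: bar 58 mm long, 14 mm thick to grip, 22 mm high, centred on the flat top. To free the lid: press it 6 to 8 mm into the jar, turn it anticlockwise (positive about jar z) 60 to 85 deg while pressed (free from 52), then lift it along jar z.
- lid_lug (a point): One of two 12 mm wide lugs in the skirt, one under each end of the bar, 5.5 mm above the lower edge; they hook under ledges on the neck. To lock: set the lid on turned 60 to 85 deg anticlockwise from locked, press till it sits 6 to 8 mm below its locked height, turn it clockwise to the stop (4 deg past locked) and let go; the spring lifts it into the notch.
- seal (a joint): Sprung ring in the jar's rim that pushes the lid out, in m: 0 with the lid locked, negative as the lid is pressed in (past -0.005 it can turn, -0.009 is the hard stop), +0.003 with no lid on, its top then 13 mm above the rim. The push is about 6 N at 0 and 1.1 N more per mm pressed. An unpressed lid cannot be turned.
- stand: Dark steel stand of the jar, fixed to the desk: base plate 170 x 110 x 6 mm, origin at the centre of its underside on the desk. Its front, towards which the jar leans, faces its -x. The jar's rim is 30 mm in front of the origin and 157 mm up.
- battery: Dead block battery, yellow with a black band at its foot and two studs on top, 26.5 (x) x 17.5 (y) x 46 mm (49 over the studs), 0.045 kg, standing on its base. Origin: centre of its base, z up.
- battery_mid (a point): Middle of the battery, 23 mm above its base.
- stamp: Wooden hand stamp, 34 mm across, 73 mm high, upright; origin at the centre of its base. Leave alone.
- glue_bottle: White glue bottle with a slim nozzle, 31 mm across, 125 mm high, upright; origin at the centre of its base. Leave alone.
- pen_cup: Dark empty pen cup, 81 mm across, 100 mm high; origin at the centre of its base. Leave alone.
- yellow_bottle: White squeeze bottle with a yellow cap, 40 mm across, 138 mm high; origin at the centre of its base. Leave alone.
- thermos: Dark blue vacuum flask, 72 mm across, 287 mm high; origin at the centre of its base. Leave alone.
- red_cap: Red plastic measuring cap standing upside down, 73 mm across, 64 mm high; origin at the centre of its underside. Leave alone.

How it is judged:
On the way, in this order (a step that is already met when the one before it is completed fails the run):
1. the lid is pressed in against its spring while still in its locked direction (value of joint seal below -0.0035 m and angle between the x axis of lid and the x axis of jar, either way round below 0.25 rad and distance between lid and jar below 0.03 m), for 0.05 s.
2. the lid is off the jar, at least 60 mm from its mouth (distance between lid and jar above 0.06 m), for 0.1 s.
3. the battery lies inside the jar, below its neck (z of battery_mid in the frame of jar below -0.052 m and x of battery_mid in the frame of jar between -0.042 and 0.042 m and y of battery_mid in the frame of jar between -0.042 and 0.042 m), for 0.2 s.
At the end, for the whole second after the job is handed in: The battery lies inside the jar below the neck, and the lid is locked on the jar: within 9.5 deg of its locked direction either way round, within 2.5 mm of its locked height and 3.5 mm of the jar's axis, within 4.5 deg of it, both at rest (all of step 3 and z of lid in the frame of jar between -0.0185 and -0.0135 m and x of lid in the frame of jar between -0.0035 and 0.0035 m and y of lid in the frame of jar between -0.0035 and 0.0035 m and angle between the z axis of lid and the z axis of jar, either way round below 0.08 rad and angle between the x axis of lid and the x axis of jar, either way round below 0.17 rad and linear speed of lid below 0.02 m/s and linear speed of battery below 0.03 m/s); the robot touches nothing.
It fails at once if a bystander is moved more than 30 mm (distance of any of stamp, glue_bottle, pen_cup, yellow_bottle, thermos, red_cap from where it was at the start of the episode above 0.03 m).
It fails at once if a bystander is tipped over (angle between any of stamp, glue_bottle, pen_cup, yellow_bottle, thermos, red_cap's own z axis and vertical above 0.5 rad).
It also fails if it takes over 67 s, if anything falls off the work surface, if the arm or the gripper's body presses on something with over 40 N, if the wrist force passes 120 N, or if a joint passes its speed limit or range.

### The arm

A 6-joint arm with a two-finger parallel gripper is mounted at the origin on a cart in front of the work surface, level with it; the furniture and walls round the work are solid. World frame = base frame: x ahead of the robot, y to its left, z up, the work surface at z = 0. Lengths are in m, angles in rad, forces in N, time in s.
With the tool pointing down it reaches from about 0.4 to 0.825 m from the base axis. Payload 7 kg.
Tool frame: the origin (TCP) lies on the centre line of the jaws, within the pads' length; the fingertips stand 19 mm ahead of it and the grasp point (between the pads) is the TCP; z points along the fingers, y is the line along which they close (so a half turn about z gives the same grasp; the last joint's range is limited). The gripper opens to 88 mm and grips with 3 to 60 N. Pads are 19 mm wide; open, the fingers measure 130 mm over their backs; the gripper's body (78 mm by 193 mm) begins 47 mm behind the grasp point.
Start: joints at [1.525, 0.359, 0.012, 0, -1.224, -0.288], TCP at [0.221, 0.638, 0.221] pointing down, gripper open.
Joint ranges: [-3.07, 3.07], [-1.43, 2.12], [-1.02, 1.25], [-3.03, 1.67], [-3.05, -0], [-3.03, 3.03]. Speed limits (rad/s): [2.39, 2.39, 3.01, 3.14, 3.14, 3.14].

### API

Orientations are given as [roll, pitch, yaw] about the fixed x, y, z axes, in that order (R = Rz(yaw) Ry(pitch) Rx(roll)).
In Python, from station import arm, imaging, models gives the robot as it stands.
- The arm moves only by the tool play_rows, never from a script. Its arguments are lists of equal length, an entry for each row: "travel": the shift along the tool's x, y, z in units of 25 mm (1.0 is 25 mm), a list of three; "twist": the turn about the tool's z in units of 0.15 rad (1.0 is 0.15 rad). A call has 1 to 8 rows; each row shifts and turns the commanded pose from where the row before left it, along the tool's axes as they then stand; what a row does not reach is not made up. A row lasts 1/8 s, in which the tool goes at most 62.5 mm and 10.7 degrees, less where a joint would pass 70% of its speed; a pose out of reach is approached as far as the arm can. A call with a number of a shift or a turn outside -1 to 1 is refused whole. A call with a gripper value outside its range is refused whole. "fingers" is the opening, from 0 (shut) to 1 (fully open), set as the call begins (left out, the last holds). The fingers move at their own pace and stop on an object; "newtons" is the grip in N (left out, the last holds). Time passes only in rows, so rows that do not move let the fingers close. It gives the time, the measured TCP pose, the force, the opening and the grip force at its end, in the units of the state.
- arm.get_state(): the state, without advancing time (a new reading comes with each control period).
- imaging.grab_frame(name): name is "scene" or "side" or "wrist"; returns a dict with "pixels" (384x512x3 uint8, red, green, blue), "fx", "fy", "cx", "cy" (pixels), "R" (3x3) and "t" (3): a world point X has camera coordinates R X + t; the wrist camera has in their place "T_tool_cam" (4x4, takes a point from camera to tool coordinates, whose origin is the TCP and whose axes are the flange's). Camera axes: x right, y down, z forward; pixel columns grow to the right and rows downward; lengths in m; the calibration is good to about 2 mm. The wrist camera is an equidistant fisheye: a pixel r from the principal point sees the ray r / f radians off the axis. A picture is of the moment at which its call begins: read the wrist's pose just before it. There is no depth.
- arm.job_done(): hands the job in; it is judged then, once.
Trained networks look in the newest picture that a camera, given by its name, has taken for a name from the list of things; names that differ only in an ending like _2 or _b are one class to them, and where a whole thing is asked for, a point or a joint stands for the part that bears it (a point fixed in the world has none). Each returns a list of dicts, best first, with "confidence" (0 to 1); they miss things now and then, are a little off and sometimes report something else, mostly with a low value. They report only what shows in the picture. A call takes as long as a camera call.
- models.boxes_of(name, camera): "extent" ([centre column, centre row, width, height] in pixels, round what is visible of it).
- models.silhouettes(name, camera): "pixels" (384x512 bool, what is visible of it) and "extent" ([centre column, centre row, width, height] in pixels, round what is visible of it).
The state is a dict: "t": time; "q": joint angles; "qd": joint speeds; "joint_efforts": joint torques, N m; "eef_pos": TCP position; "ee_rot": TCP orientation; "force": force on the tool from outside, world axes, zero at the start; "moment": the same for the moment, N m; "width": finger opening in m; "gripper_force": force on a finger pad.
Only numpy, scipy, OpenCV 4.12 (cv2) and the standard library are available. Lean on these libraries where they do the work, as an engineer would, in place of code of your own. Each camera call takes 0.05 s, during which the arm holds its last target. There are 200 camera calls.

## Working session

There is one attempt and no reset: what is moved stays moved. The work goes in short steps, Python scripts to look and compute and a tool call to move; the robot and the scene stay as the last step left them, time stands still between calls to the robot, and variables do not carry over. Pictures are saved under pics/ and viewed, at most 10 in all, crops included, and the job is handed in when it is done.

Besides the shell and the picture viewer there is one more tool, called after "Emit:" as name([rows], argument=value, ...), one row to a line, values as JSON. play_rows: Moves the arm, as the interface text tells. Shifts and turns lie within -1 to 1; 1 stands for 25 mm of shift or 0.15 rad of turn. Its arguments: {"type":"object","properties":{"travel":{"type":"array","items":{"type":"array","items":{"type":"number"}}},"twist":{"type":"array","items":{"type":"number"}},"fingers":{"type":"number"},"newtons":{"type":"number"}},"required":["travel","twist"]}

```bash
mkdir -p pics; ls; cat > h.py <<'E'
import numpy as np,cv2
from scipy.spatial.transform import Rotation as Ro
from scipy.optimize import least_squares
from station import arm,imaging,models
def save(n,f): cv2.imwrite('pics/'+n,f['pixels'][:,:,::-1].copy())
def proj(f,X):
    c=np.atleast_2d(X)@np.array(f['R']).T+f['t']
    return np.c_[f['fx']*c[:,0]/c[:,2]+f['cx'],f['fy']*c[:,1]/c[:,2]+f['cy']]
def ray(f,u,v):
    R=np.array(f['R']);d=R.T@[(u-f['cx'])/f['fx'],(v-f['cy'])/f['fy'],1];o=-R.T@np.array(f['t']);return o,d/np.linalg.norm(d)
E
python3 - <<'E'
from h import *
import pickle
print(arm.get_state())
fs={}
for c in ['scene','side']:
    f=imaging.grab_frame(c);fs[c]=f;save(c+'0.png',f)
    print(c,f['fx'],f['cx'],f['cy'],'pos',-np.array(f['R']).T@f['t'],np.array(f['R'])[2])
    for n in ['jar','lid','lid_bar','stand','battery','stamp','glue_bottle','pen_cup','yellow_bottle','thermos','red_cap']:
        print(n,[(round(b['confidence'],2),np.round(b['extent']).tolist()) for b in models.boxes_of(n,c)][:2])
pickle.dump(fs,open('f0.pkl','wb'))
a,b=[cv2.imread(f'pics/{c}0.png') for c in('scene','side')]
E
```

```text
pics
{'t': 0.0, 'q': array([ 1.52513191e+00,  3.59413373e-01,  1.10198169e-02, -3.81955993e-04,
       -1.22409789e+00, -2.88080363e-01]), 'qd': array([ 1.07030212e-03,  2.19486238e-04,  2.61795330e-03, -7.65705800e-05,
       -4.34279511e-04, -8.27359005e-04]), 'joint_efforts': array([ 6.23291089e-05, -5.82719707e+01,  2.93037558e+01,  6.99671522e+00,
        6.81251142e-03, -1.67617941e-04]), 'eef_pos': array([0.22098204, 0.63724765, 0.22018285]), 'ee_rot': array([ 3.13986537e+00, -1.37395750e-04, -3.33874757e-01]), 'force': array([-0.45187328, -0.6867915 , -0.14246121]), 'moment': array([ 0.02321797, -0.00925361,  0.00924688]), 'gripper_force': 0.0, 'width': 0.08747542128312202}
scene 380.15328514869134 256.5553985800251 190.54709139955366 pos [-0.20350932 -0.57056106  0.64586578] [ 0.69786017  0.56139013 -0.44478343]
jar [(0.75, [313.0, 212.0, 40.0, 38.0]), (0.64, [207.0, 202.0, 12.0, 30.0])]
lid [(0.73, [303.0, 191.0, 28.0, 26.0])]
lid_bar [(0.92, [305.0, 194.0, 33.0, 27.0])]
stand [(0.95, [307.0, 222.0, 65.0, 58.0])]
battery [(0.48, [173.0, 216.0, 8.0, 14.0]), (0.22, [374.0, 19
[... 372 characters left out ...]
390.62836305182526 246.83838938504883 191.3880689228817 pos [ 0.03653961 -0.67712048  0.63728598] [ 0.51346374  0.73101244 -0.44941718]
jar [(0.72, [316.0, 236.0, 44.0, 46.0])]
lid [(0.64, [304.0, 209.0, 36.0, 33.0])]
lid_bar [(0.85, [305.0, 212.0, 35.0, 29.0])]
stand [(0.91, [311.0, 245.0, 71.0, 64.0])]
battery [(0.48, [177.0, 212.0, 12.0, 15.0])]
stamp [(0.69, [187.0, 225.0, 8.0, 23.0]), (0.28, [304.0, 213.0, 32.0, 27.0])]
glue_bottle [(0.63, [213.0, 200.0, 11.0, 34.0])]
pen_cup [(0.55, [196.0, 181.0, 26.0, 37.0])]
yellow_bottle [(0.58, [352.0, 271.0, 23.0, 57.0])]
thermos [(0.88, [387.0, 233.0, 55.0, 119.0])]
red_cap [(0.56, [268.0, 303.0, 31.0, 42.0]), (0.44, [176.0, 212.0, 11.0, 13.0])]
```

```bash
python3 - <<'E'
import cv2,numpy as np
a=cv2.imread('pics/scene0.png')[130:310,140:440];b=cv2.imread('pics/side0.png')[130:350,150:450]
s=lambda i:cv2.resize(i,None,fx=1.33,fy=1.33)
A=cv2.resize(a,(500,300),interpolation=cv2.INTER_CUBIC);B=cv2.resize(b,(409,300))
cv2.imwrite('pics/a.png',cv2.resize(a,(800,480),interpolation=cv2.INTER_CUBIC));cv2.imwrite('pics/b.png',cv2.resize(b,(800,587),interpolation=cv2.INTER_CUBIC))
E
```

```text
(no output)
```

View pics/a.png

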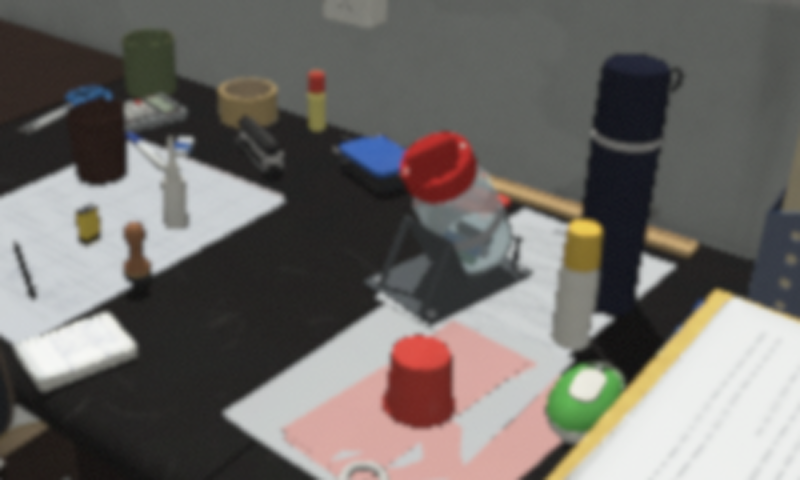

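View pics/b.png

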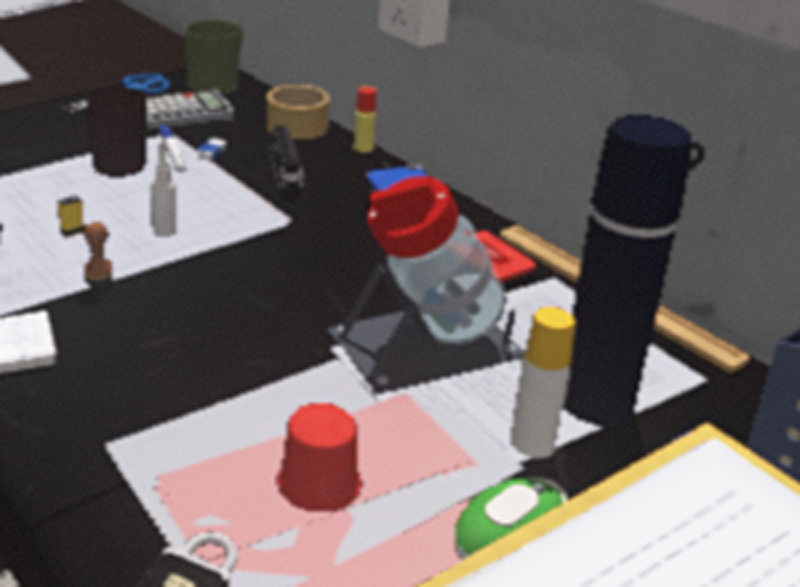

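```bash
cat >> h.py <<'E'
def pose(p): # stand x,y,yaw -> R stand, jar R(no spin), rim, 
    Rs=Ro.from_euler('z',p[2]).as_matrix(); z=Rs@[-.5,0,3**.5/2]
    y=Rs@[0,1,0]; x=np.cross(y,z); rim=np.array([p[0],p[1],0])+Rs@[-.03,0,.157]
    return Rs,np.c_[x,y,z],rim
A=np.linspace(0,2*np.pi,48,endpoint=False)
def cyl(r,z0,z1): return np.r_[[[r*np.cos(a),r*np.sin(a),z] for z in(z0,z1) for a in A]]
E
python3 - <<'E'
from h import *
import pickle
fs=pickle.load(open('f0.pkl','rb'))
obs={}
for c,f in fs.items():
    hsv=cv2.cvtColor(f['pixels'],cv2.COLOR_RGB2HSV)
    m=((hsv[...,0]<8)|(hsv[...,0]>172))&(hsv[...,1]>140)&(hsv[...,2]>70)
    l=models.boxes_of('lid_bar',c)[0]['extent']
    n,lab,st,ce=cv2.connectedComponentsWithStats(m.astype(np.uint8))
    k=lab[int(l[1])-6:int(l[1])+6,int(l[0])-6:int(l[0])+6].ravel();k=np.bincount(k[k>0]).argmax()
    ms=lab==k;print(c,st[k],ce[k])
    s=models.silhouettes('stand',c)[0];print(s['extent'])
    ys,xs=np.nonzero(s['pixels']);pts=np.c_[xs,ys]
    ext=lambda P:np.array([[P[:,0]@d for P in [P]][0] for d in []])
    yy,xx=np.nonzero(ms);obs[c]=(np.c_[xx,yy]+.0,pts+.0)
D=np.array([[np.cos(a),np.sin(a)] for a in np.linspace(0,2*np.pi,16,endpoint=False)])
Ds=np.array([[-1,0],[-.5,.87],[0,1],[.5,.87],[-.8,.6],[.8,.6]])
sup=lambda P,D:(P@D.T).max(0)
def res(p):
    Rs,Rj,rim=pose(p);r=[]
    lid=np.r_[cyl(.0395,0,.03),[[.0,0,.03]]]-[0,0,.016]
    plate=np.array([[x,y,z] for x in(-.085,.085) for y in(-.055,.055) for z in(0,.006)])
    for c,f in fs.items():
        P=proj(f,lid@Rj.T+rim);r+=list(sup(P,D[[0,1,2,3,4,5,6,7,8,15]])-sup(obs[c][0],D[[0,1,2,3,4,5,6,7,8,15]])-.0)
        Q=proj(f,plate@Rs.T+[p[0],p[1],0]);r+=list((sup(Q,Ds)-sup(obs[c][1],Ds))*.7)
    return np.array(r)
best=None
for y0 in np.arange(-3,3.1,.5):
    s=least_squares(res,[.5,.1,y0],loss='soft_l1')
    if best is None or s.cost<best.cost: best=s
print(best.x,best.cost);print(np.round(best.fun,1))
Rs,Rj,rim=pose(best.x);print('rim',rim,'axis',Rj[:,2])
def ground(c,u,v,z):
    o,d=ray(fs[c],u,v);return o+d*(z-o[2])/d[2]
def tri(n,z):
    for c in fs:
        b=models.boxes_of(n,c)
        if b: u,v=b[0]['extent'][:2];print(n,c,np.round(ground(c,u,v,z),3))
for n,z in [('battery',.023),('stamp',.036),('glue_bottle',.06),('pen_cup',.05),('yellow_bottle',.069),('thermos',.143),('red_cap',.032)]: tri(n,z)
E
```

```text
scene [291 180  27  26 540] [304.00925926 192.34444444]
[308.9, 222.8, 67.2, 57.2]
side [288 196  34  30 764] [304.39921466 210.73036649]
[311.4, 245.2, 72.1, 64.9]
[ 0.67749846 -0.0653964  -0.24909545] 5.255076624199495
[ 0.9  0.1 -0.5 -0.7 -0.6  0.  -0.2  0.3  2.4  0.4  1.2 -0.6 -0.2 -0.7
  0.2  0.   0.3  0.5  0.1  0.1  0.8  0.1  0.1 -0.3  0.6 -0.4  0.4  0.2
  0.2  0.6 -0.4  1.2]
rim [ 0.64842439 -0.05800058  0.157     ] axis [-0.48456791  0.12326371  0.8660254 ]
battery scene [0.462 0.313 0.023]
battery side [0.47  0.321 0.023]
stamp scene [0.451 0.213 0.036]
stamp side [0.454 0.215 0.036]
glue_bottle scene [0.557 0.257 0.06 ]
glue_bottle side [0.573 0.271 0.06 ]
pen_cup scene [0.591 0.454 0.05 ]
pen_cup side [0.601 0.441 0.05 ]
yellow_bottle scene [ 0.655 -0.232  0.069]
yellow_bottle side [ 0.657 -0.223  0.069]
thermos scene [ 0.758 -0.237  0.143]
thermos side [ 0.754 -0.232  0.143]
red_cap scene [ 0.459 -0.166  0.032]
red_cap side [ 0.458 -0.167  0.032]
```

Emit:
play_rows([
  [0.8,0.8,-0.4],
  [0.9,0.9,-0.4],
  [0.9,0.9,-0.4],
  [0.9,0.9,-0.4],
  [0.9,0.9,-0.4],
  [0.9,0.9,-0.4],
  [0.9,0.9,-0.4],
  [0.9,0.9,-0.4],
], twist=[0,0,0,0,0,0,0,0])

```text
t: 3.1
eef_pos: [0.3314, 0.4101, 0.3019]
ee_rot: [-3.141, -0.0, -0.334]
force: [0.1, -0.1, -0.5]
width: 0.0876
gripper_force: 0.0
```

Emit:
play_rows([
  [0.9,0.9,-0.2],
  [0.9,0.9,-0.2],
  [0.9,0.9,-0.2],
  [0.9,0.9,-0.2],
  [0.9,0.9,-0.2],
  [0.9,0.9,0],
  [0.9,0.9,0],
  [0.9,0.9,0],
], twist=[0,0,0,0,0,0,0,0])

```text
t: 4.1
eef_pos: [0.4421, 0.181, 0.3266]
ee_rot: [-3.141, -0.0, -0.334]
force: [0.1, -0.5, 0.4]
width: 0.0879
gripper_force: 0.0
```

Emit:
play_rows([
  [0.9,0.9,0],
  [0.9,0.9,0],
  [0.9,0.9,0],
  [0.9,0.9,0],
  [0.9,0.9,0],
  [0.9,0.9,0],
  [0.5,0.5,0],
], twist=[0,0,0,0,0,0,0])

```text
t: 4.97
eef_pos: [0.5329, -0.0067, 0.3263]
ee_rot: [3.141, 0.0, -0.335]
force: [-0.4, 0.1, -0.1]
width: 0.0876
gripper_force: 0.0
```

```bash
cat >> h.py <<'E'
def wgrab(n=None):
    s=arm.get_state();f=imaging.grab_frame('wrist')
    T=np.eye(4);T[:3,:3]=Ro.from_euler('xyz',s['ee_rot']).as_matrix();T[:3,3]=s['eef_pos']
    f['W']=T@np.array(f['T_tool_cam'])
    if n: save(n,f)
    return f,s
def wproj(f,X):
    W=f['W'];c=(np.atleast_2d(X)-W[:3,3])@W[:3,:3]
    r=np.hypot(c[:,0],c[:,1]);th=np.arctan2(r,c[:,2])
    return np.c_[f['cx']+f['fx']*th*c[:,0]/r,f['cy']+f['fy']*th*c[:,1]/r]
def wray(f,u,v):
    x,y=(u-f['cx'])/f['fx'],(v-f['cy'])/f['fy'];th=np.hypot(x,y)
    d=np.array([np.sin(th)*x/th,np.sin(th)*y/th,np.cos(th)]);return f['W'][:3,3],f['W'][:3,:3]@d
E
python3 - <<'E'
from h import *
import pickle
f,s=wgrab('w1.png');pickle.dump(f,open('w1.pkl','wb'))
print(s['t'],s['eef_pos'],s['ee_rot'],s['q'],f['T_tool_cam'],f['fx'])
Rs,Rj,rim=pose([ 0.67749846,-0.0653964,-0.24909545])
for z in (0.014,.036): print(wproj(f,(np.array([[0,0,z],[.0395,0,z],[0,.0395,z],[-.0395,0,z],[0,-.0395,z]])@Rj.T+rim)).round())
for n in ['lid','lid_bar','battery','stamp']: print(n,[(round(b['confidence'],2),np.round(b['extent']).tolist()) for b in models.boxes_of(n,'wrist')][:2])
E
```

```text
4.975 [ 0.53291255 -0.00674481  0.32631474] [ 3.14148998e+00  3.51346104e-05 -3.35151849e-01] [ 3.55527345e-01  7.04150402e-02 -1.23121155e-01  5.78352809e-05
 -1.37735262e+00  8.80106014e-01] [[ 1.30417183e-03 -9.61967806e-01 -2.73159733e-01  7.38954858e-02]
 [ 9.99999127e-01  1.19692672e-03  5.59254197e-04 -2.05181316e-04]
 [-2.11032351e-04 -2.73160224e-01  9.61968527e-01 -1.62728938e-01]
 [ 0.00000000e+00  0.00000000e+00  0.00000000e+00  1.00000000e+00]] 297.3186396354542
[[263.  66.]
 [261.  31.]
 [226.  69.]
 [265.  98.]
 [300.  64.]]
[[265.  74.]
 [263.  37.]
 [225.  77.]
 [267. 108.]
 [304.  72.]]
lid [(0.87, [268.0, 63.0, 73.0, 68.0])]
lid_bar [(0.91, [268.0, 63.0, 75.0, 77.0])]
battery []
stamp []
```

View pics/w1.png

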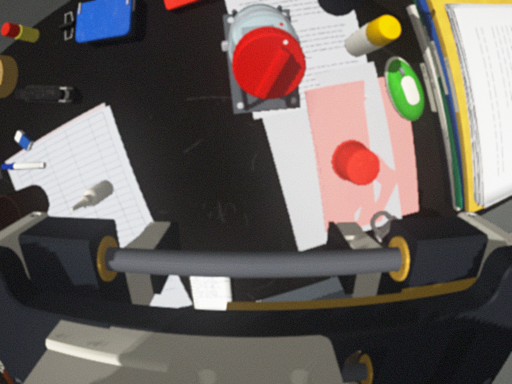

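```bash
python3 - <<'E'
import cv2
a=cv2.imread('pics/w1.png')[10:120,210:330]
a=cv2.convertScaleAbs(a,alpha=1.3)
cv2.imwrite('pics/w1c.png',cv2.resize(a,(600,550),interpolation=cv2.INTER_CUBIC))
E
```

```text
(no output)
```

View pics/w1c.png

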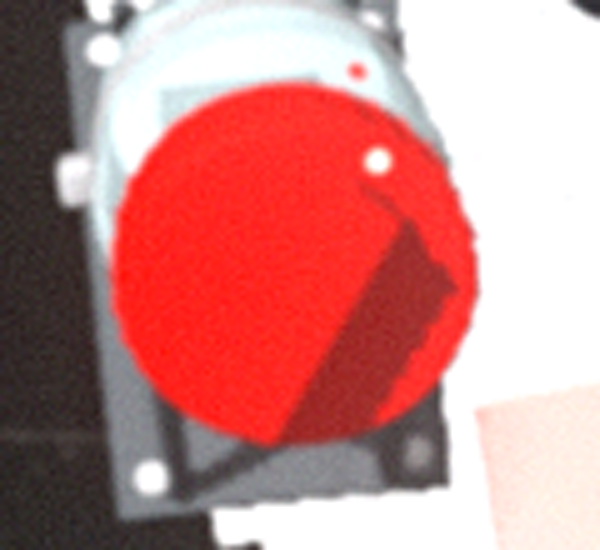

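```bash
python3 - <<'E'
from h import *
import pickle
f=pickle.load(open('w1.pkl','rb'))
hsv=cv2.cvtColor(f['pixels'],cv2.COLOR_RGB2HSV)
m=((hsv[...,0]<8)|(hsv[...,0]>172))&(hsv[...,1]>140)&(hsv[...,2]>70);m[:, :220]=0;m[115:]=0;m[:,320:]=0
n,lab,st,ce=cv2.connectedComponentsWithStats(m.astype(np.uint8));k=st[1:,4].argmax()+1;print(st[k],ce[k])
yy,xx=np.nonzero(lab==k);L=np.c_[xx,yy]+.0
D=np.array([[np.cos(a),np.sin(a)] for a in np.linspace(0,2*np.pi,16,endpoint=False)])
sup=lambda P,D:(P@D.T).max(0)
p0=np.array([ 0.67749846,-0.0653964,-0.24909545])
obs=np.array([[282,47],[292,55],[267,98.]])
def res(v):
    p=p0+[v[0],v[1],v[2]];Rs,Rj,rim=pose(p)
    lid=(cyl(.0395,0,.03)-[0,0,.016])@Rj.T+rim
    r1=sup(wproj(f,lid),D)-sup(L,D)
    R2=Rj@Ro.from_euler('z',v[3]).as_matrix()
    c=np.array([[.029,.007,.036],[.029,-.007,.036],[-.029,-.007,.036]])@R2.T+rim
    plate=np.array([[x,y,0.006] for x in(-.085,.085) for y in(-.055,.055)])@Rs.T+[p[0],p[1],0]
    return np.r_[r1,(wproj(f,c)-obs).ravel(),v[0]*300,v[1]*300,v[2]*20]
s=least_squares(res,[0,0,0,-.6],loss='soft_l1');print(s.x,np.degrees(s.x[3]),s.cost);print(s.fun.round(1))
p=p0+s.x[:3];Rs,Rj,rim=pose(p);print(p,rim,Rj[:,2])
plate=np.array([[x,y,0.006] for x in(-.085,.085) for y in(-.055,.055)])@Rs.T+[p[0],p[1],0]
print('plate px in crop',((wproj(f,plate)-[210,10])*5).round())
# lug/white dot
E
```

```text
[ 232   27   73   73 4124] [267.81401552  63.05407371]
[-0.00286531 -0.0025157   0.09475906 -0.60923359] -34.90651339625717 14.475797566134649
[ 2.1  1.6  0.5  0.5  0.4  1.   0.5  0.1  0.4  1.6  1.5  1.5  1.7  1.4
  0.3  1.6 -1.5  1.1  1.  -1.  -1.2  2.7 -0.9 -0.8  1.9]
[ 0.67463315 -0.0679121  -0.15433639] [ 0.64498973 -0.06330037  0.157     ] [-0.49405688  0.07686221  0.8660254 ]
plate px in crop [[463. 472.]
 [128. 529.]
 [369. -22.]
 [ 35.  33.]]
```

```bash
python3 - <<'E'
from h import *
import pickle
f=pickle.load(open('w1.pkl','rb'));fs=pickle.load(open('f0.pkl','rb'))
def red(f,x0,x1,y0,y1):
    hsv=cv2.cvtColor(f['pixels'],cv2.COLOR_RGB2HSV)
    m=((hsv[...,0]<8)|(hsv[...,0]>172))&(hsv[...,1]>140)&(hsv[...,2]>70);k=np.zeros_like(m);k[y0:y1,x0:x1]=m[y0:y1,x0:x1]
    n,lab,st,ce=cv2.connectedComponentsWithStats(k.astype(np.uint8));k=st[1:,4].argmax()+1
    yy,xx=np.nonzero(lab==k);return np.c_[xx,yy]+.0
L={'w':red(f,220,320,0,115),'scene':red(fs['scene'],285,320,170,210),'side':red(fs['side'],280,325,185,230)}
D=np.array([[np.cos(a),np.sin(a)] for a in np.linspace(0,2*np.pi,16,endpoint=False)])
sup=lambda P,D:(P@D.T).max(0)
obs=np.array([[282,47],[292,55],[267,98.]])
obp=np.array([[447,487],[122,518],[65,24.]])/5+[210,10]
def res(v):
    p=v[:3];Rs,Rj,rim=pose(p);r=[]
    R2=Rj@Ro.from_euler('z',v[3]).as_matrix()
    bar=np.array([[x,y,.052] for x in(-.029,.029) for y in(-.007,.007)])
    lid=(np.r_[cyl(.0395,0,.03),bar]-[0,0,.016])@R2.T+rim
    for k in L: r+=list((sup(wproj(f,lid) if k=='w' else proj(fs[k],lid),D)-sup(L[k],D)-.5)*(.7 if k=='w' else .8))
    c=np.array([[.029,.007,.036],[.029,-.007,.036],[-.029,-.007,.036]])@R2.T+rim
    plate=np.array([[-.085,-.055,.006],[-.085,.055,.006],[.085,.055,.006]])@Rs.T+[p[0],p[1],0]
    return np.r_[r,.7*(wproj(f,c)-obs).ravel(),(wproj(f,plate)-obp).ravel()]
s=least_squares(res,[.676,-.066,-.22,-.6],loss='soft_l1');print(s.x,np.degrees(s.x[3]),s.cost);print(s.fun.round(1))
Rs,Rj,rim=pose(s.x);print(rim,Rj[:,2]);np.save('p.npy',s.x)
E
```

```text
[ 0.67397858 -0.07018314 -0.23057706 -0.55912819] -32.03568543998584 16.71393855789144
[ 1.1  0.8  0.2  0.2  0.9  0.4  0.1 -0.  -0.3  0.4  0.4  0.5  0.7  0.6
  0.   0.5  1.1  0.7  0.3  0.1 -0.   0.1 -0.5 -0.5  0.9  1.6  1.6  1.1
  1.7  1.2  1.   0.3  0.2  0.7  0.7  0.9  1.4  0.6  0.2 -0.4 -0.1 -0.3
 -0.  -0.2 -0.1 -0.3 -0.8 -0.8 -1.6  1.2  0.2 -0.  -2.   2.   1.1 -0.
 -1.7  0.2 -1.  -1.3]
[ 0.64477254 -0.06332696  0.157     ] [-0.48676734  0.11426967  0.8660254 ]
```

Emit:
play_rows([
  [0.7,0.1,0.5],
  [0.8,0.1,0.7],
  [0.8,0.1,0.8],
  [0.8,0.15,0.8],
  [0.7,0.15,0.8],
  [0.56,0.12,0.8],
  [0,0,0],
  [0,0,0],
], twist=[0,0,0,0,0,0,1,1], fingers=0.6)

```text
t: 6.22
eef_pos: [0.6301, -0.0576, 0.2146]
ee_rot: [3.14, 0.001, -0.638]
force: [-0.2, -0.7, 0.4]
width: 0.0526
gripper_force: 0.0
```

Emit:
play_rows([
  [0,0,0],
  [0,0,0],
], twist=[1,0.47])

```text
t: 6.48
eef_pos: [0.6301, -0.0574, 0.2153]
ee_rot: [3.141, 0.0, -0.857]
force: [-0.3, -0.6, -0.1]
width: 0.0522
gripper_force: 0.0
```

```bash
cat >> h.py <<'E'
def bars(f,p,phi,dz=0):
    Rs,Rj,rim=pose(p);R2=Rj@Ro.from_euler('z',phi).as_matrix()
    return np.array([[x,y,z+dz] for x in(-.029,.029) for y in(-.007,.007) for z in(.014,.036)])@R2.T+rim
E
python3 - <<'E'
from h import *
f,s=wgrab();p=np.load('p.npy');print(s['t'],s['eef_pos'],s['ee_rot'],s['q'])
im=f['pixels'][:,:,::-1].copy();im=cv2.convertScaleAbs(im,alpha=1.2)
B=wproj(f,bars(f,p,p[3]));print(B.round())
c=B.mean(0).astype(int);x0,y0=max(c[0]-90,0),max(c[1]-70,0)
im=cv2.resize(im[y0:y0+140,x0:x0+180],None,fx=4,fy=4,interpolation=cv2.INTER_CUBIC)
for q in B: cv2.circle(im,tuple(((q-[x0,y0])*4).astype(int)),3,(255,255,0),1)
print(x0,y0);cv2.imwrite('pics/w2.png',im)
E
```

```text
6.475 [ 0.63009732 -0.05743886  0.21525772] [ 3.14115713e+00  3.84462226e-04 -8.57272951e-01] [ 2.16996013e-01  2.93844436e-01 -9.53041611e-02 -1.41078355e-04
 -1.18221382e+00  4.96580934e-01]
[[257. 222.]
 [266. 243.]
 [241. 226.]
 [248. 247.]
 [258. 164.]
 [269. 184.]
 [238. 168.]
 [248. 188.]]
163 135
```

View pics/w2.png

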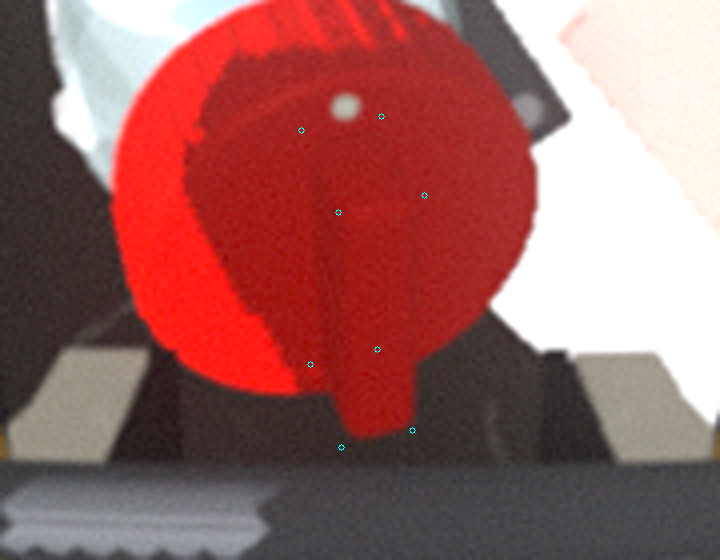

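Emit:
play_rows([
  [0,0,0.4],
  [0,0,0.4],
  [0,0,0],
  [0,0,0],
  [0,0,0],
  [0,0,0],
], twist=[0,0,0,0,0,0], fingers=0.0, newtons=30)

```text
t: 7.28
eef_pos: [0.6301, -0.0576, 0.1965]
ee_rot: [-3.141, -0.0, -0.854]
force: [-0.4, -0.0, 0.5]
width: 0.0019
gripper_force: 0.0
```

```bash
python3 - <<'E'
from h import *
f,s=wgrab('w3full.png');p=np.load('p.npy');print(s['eef_pos'],s['width'])
R=Ro.from_euler('xyz',s['ee_rot']).as_matrix()
print('tcp,tip',wproj(f,[s['eef_pos'],s['eef_pos']+R@[0,0,.019]]).round())
B=wproj(f,bars(f,p,p[3]));print(B.round())
im=f['pixels'][:,:,::-1].copy();im=cv2.convertScaleAbs(im,alpha=1.4)
im2=cv2.resize(im[130:290,165:345],None,fx=3.6,fy=3.6,interpolation=cv2.INTER_CUBIC)
g=imaging.grab_frame('side');gi=cv2.resize(g['pixels'][150:290,260:360,::-1].copy(),(411,576),interpolation=cv2.INTER_CUBIC)
cv2.imwrite('pics/w3.png',cv2.resize(np.hstack([im2,gi]),(800,430)))
E
```

```text
[ 0.63010278 -0.05756099  0.19652161] 0.001855637012271523
tcp,tip [[253. 234.]
 [253. 222.]]
[[258. 232.]
 [267. 254.]
 [240. 236.]
 [248. 259.]
 [259. 170.]
 [271. 193.]
 [237. 174.]
 [247. 197.]]
```

View pics/w3.png

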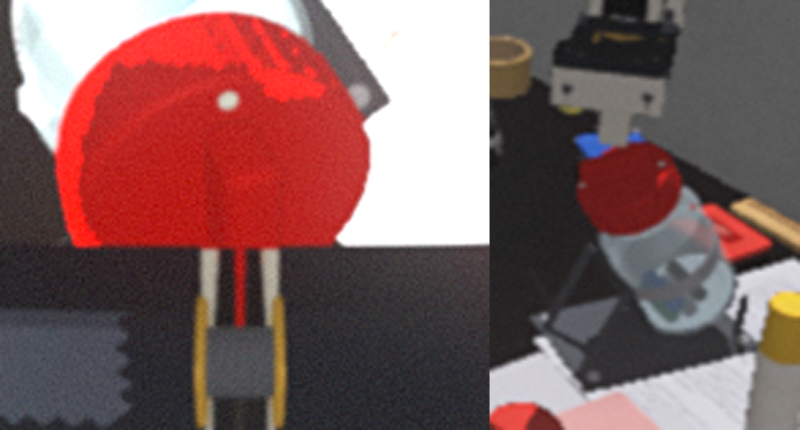

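```bash
python3 - <<'E'
from h import *
import pickle
p=np.load('p.npy');Rs,Rj,rim=pose(p);fs=pickle.load(open('f0.pkl','rb'))
tip=np.array([.6301,-.0576,.1775])
for c in fs: print(c,proj(fs[c],[tip,tip+[0,0,.019],tip+[0,0,.066]]).round(1).tolist(),proj(fs[c],bars(0,p,p[3])).round(1).tolist())
print((bars(0,p,p[3])).round(3))
# local check: free tri of lid white dot etc
f=imaging.grab_frame('scene');cv2.imwrite('pics/s3.png',cv2.resize(f['pixels'][130:230,255:355,::-1].copy(),(590,590),interpolation=cv2.INTER_CUBIC))
E
```

```text
scene [[299.8, 186.0], [300.2, 179.9], [301.0, 164.4]] [[293.7, 193.8], [291.1, 188.8], [292.5, 190.5], [289.9, 185.6], [312.5, 185.6], [310.2, 180.5], [311.2, 182.4], [308.8, 177.3]]
side [[299.1, 204.3], [299.7, 197.5], [301.2, 180.1]] [[291.4, 212.0], [287.9, 206.0], [291.6, 208.1], [288.2, 202.1], [313.5, 206.2], [310.2, 200.0], [313.4, 202.3], [310.2, 196.1]]
[[ 0.616 -0.047  0.155]
 [ 0.606 -0.044  0.174]
 [ 0.625 -0.037  0.159]
 [ 0.615 -0.034  0.178]
 [ 0.651 -0.087  0.18 ]
 [ 0.64  -0.084  0.199]
 [ 0.66  -0.077  0.183]
 [ 0.649 -0.074  0.202]]
```

View pics/s3.png

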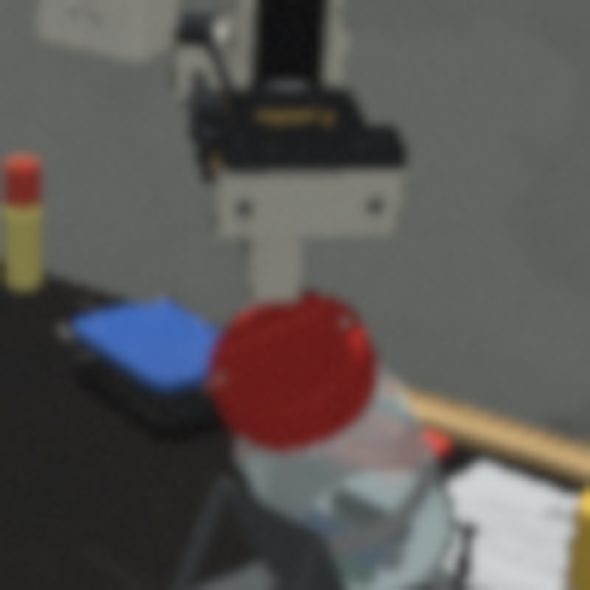

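Emit:
play_rows([
  [0,0,0.16],
  [0,0,0.16],
  [0,0,0],
], twist=[0,0,0])

```text
t: 7.8
eef_pos: [0.6303, -0.0578, 0.1886]
ee_rot: [-3.141, -0.001, -0.854]
force: [-0.6, -0.1, 5.9]
width: 0.0004
gripper_force: 2.7
```

Emit:
play_rows([
  [0,0,-0.6],
  [0,0,-0.2],
  [0,0,0],
  [0,0,0.6],
  [0,0,0.6],
  [0,0,0],
], twist=[0,0,0,0,0,0], fingers=0.4)

```text
t: 8.55
eef_pos: [0.6285, -0.0577, 0.1755]
ee_rot: [3.138, 0.002, -0.855]
force: [-0.6, -0.1, -0.3]
width: 0.0351
gripper_force: 0.0
```

Emit:
play_rows([
  [0,0,0],
  [0,0,0],
  [0,0,0],
], twist=[0,0,0], fingers=0, newtons=30)

```text
t: 8.93
eef_pos: [0.6291, -0.0581, 0.1786]
ee_rot: [3.14, 0.0, -0.854]
force: [-3.6, -2.0, 2.8]
width: 0.0139
gripper_force: 28.3
```

Emit:
play_rows([
  [0.065,-0.047,0.139],
  [0.065,-0.047,0.139],
  [0,0,0],
], twist=[0,0,0], newtons=35)

```text
t: 9.3
eef_pos: [0.6328, -0.0589, 0.1723]
ee_rot: [3.14, 0.0, -0.854]
force: [-8.3, -0.2, 10.8]
width: 0.0137
gripper_force: 33.6
```

```bash
python3 - <<'E'
from h import *
s=arm.get_state();print(s)
E
```

```text
{'t': 9.3, 'q': array([ 2.13920813e-01,  3.28968532e-01, -1.47134062e-01,  3.83791294e-04,
       -1.09611533e+00,  5.02501112e-01]), 'qd': array([-0.0005957 , -0.00733489,  0.0022473 , -0.00141641, -0.00507334,
       -0.00221468]), 'joint_efforts': array([ 3.92192490e-01, -4.77844083e+01,  2.83167440e+01,  6.10038042e+00,
        3.31856735e+00, -3.39067781e-03]), 'eef_pos': array([ 0.63282287, -0.05893029,  0.17228814]), 'ee_rot': array([ 3.14018248e+00,  3.85742906e-04, -8.54199017e-01]), 'force': array([-8.28267364, -0.17088505, 10.75516618]), 'moment': array([-5.07584258e-02,  3.21533830e+00,  3.16481518e-03]), 'gripper_force': 33.58596309553832, 'width': 0.013676419290201932}
```

Emit:
play_rows([
  [0,0,0],
  [0,0,0],
  [0,0,0],
  [0,0,0],
], twist=[-0.7,-0.9,-0.9,-0.9])

```text
t: 9.8
eef_pos: [0.633, -0.0587, 0.1729]
ee_rot: [3.141, 0.0, -0.34]
force: [-8.6, 1.8, 10.7]
width: 0.0132
gripper_force: 34.3
```

Emit:
play_rows([
  [0,0,0],
  [0,0,0],
  [0,0,0],
  [0,0,0],
  [0,0,0],
  [0,0,0],
  [0,0,0],
], twist=[-0.9,-0.9,-0.9,-0.9,-0.9,-0.9,-0.3])

```text
t: 10.68
eef_pos: [0.6329, -0.0599, 0.173]
ee_rot: [3.14, 0.001, 0.513]
force: [-7.8, -3.6, 10.8]
width: 0.0137
gripper_force: 38.6
```

Emit:
play_rows([
  [-0.09,-0.085,-0.22],
  [-0.11,-0.1,-0.26],
  [-0.13,-0.12,-0.3],
  [-0.15,-0.135,-0.35],
  [-0.18,-0.17,-0.43],
  [-0.18,-0.17,-0.43],
  [-0.18,-0.17,-0.43],
  [-0.18,-0.17,-0.43],
], twist=[0,0,0,0,0,0,0,0])

```text
t: 11.68
eef_pos: [0.5936, -0.0484, 0.2434]
ee_rot: [-3.142, -0.0, 0.511]
force: [-0.5, 0.1, -0.0]
width: 0.0133
gripper_force: 33.8
```

```bash
python3 - <<'E'
from h import *
s=arm.get_state();print(s['t'],s['eef_pos'],s['width'],s['gripper_force'],s['force'])
g=imaging.grab_frame('side');h=imaging.grab_frame('scene')
a=cv2.resize(g['pixels'][130:290,240:360,::-1].copy(),(400,533),interpolation=cv2.INTER_CUBIC)
b=cv2.resize(h['pixels'][110:270,240:360,::-1].copy(),(400,533),interpolation=cv2.INTER_CUBIC)
cv2.imwrite('pics/l1.png',np.hstack([a,b]))
E
```

```text
11.675 [ 0.59358319 -0.04837936  0.24336525] 0.013251076390606143 33.800872166175395 [-0.5377102   0.06000639 -0.01089508]
```

View pics/l1.png

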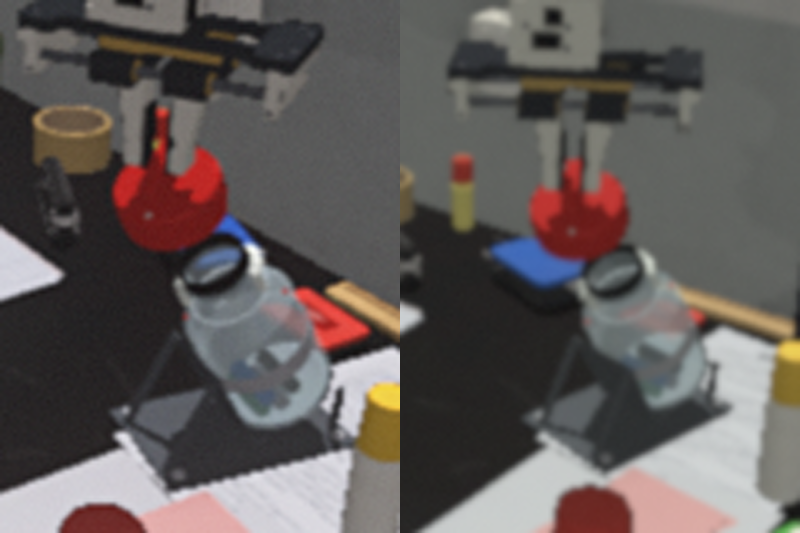

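Emit:
play_rows([
  [-0.1,-0.7,0],
  [-0.15,-0.9,0.5],
  [-0.15,-0.9,0.8],
  [-0.15,-0.9,0.9],
  [-0.15,-0.9,0.9],
  [-0.15,-0.9,0.9],
  [-0.12,-0.76,0.9],
  [0,0,0.8],
], twist=[0,0,0,0,0,0,0,0])

```text
t: 12.78
eef_pos: [0.4985, 0.0704, 0.099]
ee_rot: [-3.141, 0.001, 0.512]
force: [0.1, 0.3, -1.1]
width: 0.0136
gripper_force: 33.8
```

Emit:
play_rows([
  [0,0,0.7],
  [0,0,0.5],
  [0,0,0.3],
  [0,0,0.2],
  [0,0,0.1],
  [0,0,0],
], twist=[0,0,0,0,0,0], newtons=12)

```text
t: 13.52
eef_pos: [0.5001, 0.0694, 0.0551]
ee_rot: [3.142, -0.0, 0.511]
force: [-0.4, 0.3, -0.8]
width: 0.0139
gripper_force: 11.6
```

Emit:
play_rows([
  [0,0,0.15],
  [0,0,0.15],
  [0,0,0.1],
  [0,0,0.05],
  [0,0,0],
], twist=[0,0,0,0,0])

```text
t: 14.15
eef_pos: [0.5064, 0.0717, 0.0475]
ee_rot: [3.139, -0.012, 0.514]
force: [7.1, -1.1, 17.0]
width: 0.0142
gripper_force: 12.6
```

Emit:
play_rows([
  [0,0,0],
  [0,0,0],
  [0,0,0],
  [0,0,-0.5],
  [0,0,-0.8],
  [0,0,-1],
  [0,0,-1],
], twist=[0,0,0,0,0,0,0], fingers=0.5)

```text
t: 15.02
eef_pos: [0.4999, 0.0694, 0.1277]
ee_rot: [3.142, -0.0, 0.511]
force: [0.2, 0.5, -0.5]
width: 0.0434
gripper_force: 0.0
```

```bash
python3 - <<'E'
from h import *
import pickle
f,s=wgrab('w5.png');pickle.dump(f,open('w5.pkl','wb'));print(s['t'],s['eef_pos'],s['width'],s['ee_rot'])
for n in ['lid','battery','stamp']:
    for b in models.boxes_of(n,'wrist')[:2]: print(n,round(b['confidence'],2),np.round(b['extent']).tolist())
hsv=cv2.cvtColor(f['pixels'],cv2.COLOR_RGB2HSV)
m=((hsv[...,0]<8)|(hsv[...,0]>172))&(hsv[...,1]>140)&(hsv[...,2]>60)
n,lab,st,ce=cv2.connectedComponentsWithStats(m.astype(np.uint8));print(st[st[:,4]>150],ce[st[:,4]>150])
fs={}
for c in('scene','side'):
    g=imaging.grab_frame(c);fs[c]=g
    for n in ['lid','battery']:
        for b in models.boxes_of(n,c)[:2]:
            u,v=b['extent'][:2];o,d=ray(g,u,v);z=.02 if n=='lid' else .023;print(c,n,round(b['confidence'],2),np.round(b['extent']).tolist(),(o+d*(z-o[2])/d[2]).round(3))
pickle.dump(fs,open('f5.pkl','wb'))
a=cv2.resize(fs['side']['pixels'][150:290,150:330,::-1].copy(),(540,420));w=cv2.resize(f['pixels'][:,:,::-1].copy(),(260*512//384,260))
c=np.zeros((600,800,3),np.uint8);c[:300,:400]=cv2.resize(f['pixels'][:,:,::-1],(400,300));c[:300,400:786]=cv2.resize(a,(386,300));
c[300:,:]=cv2.resize(fs['scene']['pixels'][140:260,130:290,::-1],(800,600))[150:450]
cv2.imwrite('pics/c5.png',c)
E
```

```text
15.025 [0.49991127 0.06936887 0.12767669] 0.04335010384319907 [ 3.14152717e+00 -1.63573441e-04  5.10792914e-01]
lid 0.68 [258.0, 160.0, 86.0, 83.0]
battery 0.95 [34.0, 100.0, 40.0, 29.0]
stamp 0.64 [91.0, 161.0, 58.0, 46.0]
[[     0      0    512    384 190208]
 [   212    118     91     90   6321]] [[255.37888522 192.51356936]
 [256.49691505 163.12165797]]
scene lid 0.56 [240.0, 231.0, 26.0, 25.0] [0.529 0.085 0.02 ]
scene battery 0.63 [192.0, 224.0, 12.0, 24.0] [0.464 0.227 0.023]
scene battery 0.4 [172.0, 214.0, 7.0, 11.0] [0.466 0.323 0.023]
side lid 0.82 [232.0, 244.0, 28.0, 31.0] [0.522 0.083 0.02 ]
side lid 0.22 [388.0, 232.0, 52.0, 116.0] [ 0.94  -0.117  0.02 ]
side battery 0.68 [176.0, 212.0, 15.0, 17.0] [0.469 0.326 0.023]
side battery 0.49 [354.0, 271.0, 22.0, 61.0] [ 0.713 -0.188  0.023]
```

View pics/c5.png

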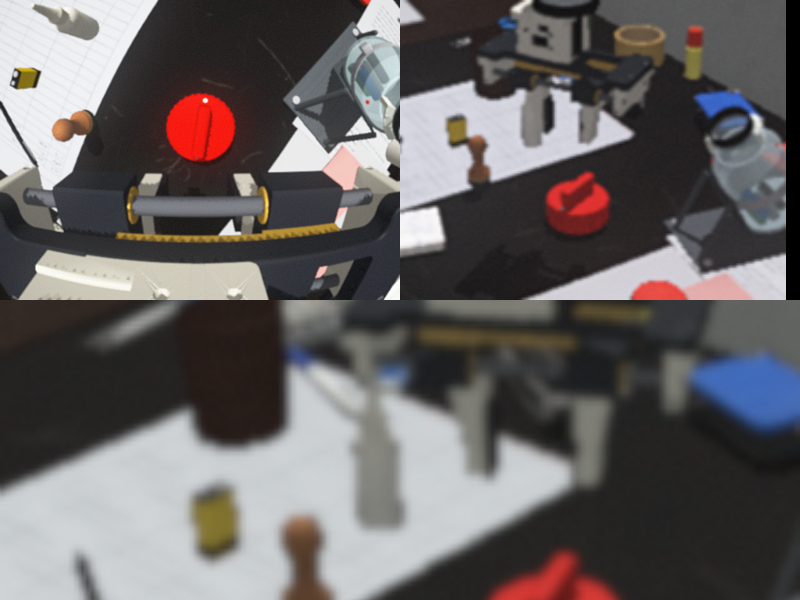

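Emit:
play_rows([
  [0.1,-0.7,-0.6],
  [0.2,-1,-0.6],
  [0.2,-1,-0.6],
  [0.2,-1,-0.5],
  [0.2,-1,-0.3],
  [0.2,-1,0],
  [0.2,-1,0],
  [0.2,-1,0],
], twist=[0,0,0,0,0,0,0,0])

```text
t: 16.52
eef_pos: [0.4379, 0.2573, 0.1921]
ee_rot: [-3.141, -0.001, 0.511]
force: [0.3, -0.4, 0.4]
width: 0.0439
gripper_force: 0.0
```

Emit:
play_rows([
  [0.2,-1,0],
  [0.1,-0.8,0],
  [0,0,0],
], twist=[0,0,0])

```text
t: 16.9
eef_pos: [0.4225, 0.3, 0.1915]
ee_rot: [-3.142, -0.0, 0.513]
force: [-0.1, -0.6, -0.4]
width: 0.0437
gripper_force: 0.0
```

```bash
cat > bat.py <<'E'
from h import *
f,s=wgrab('w6.png');print(s['t'],s['eef_pos'],s['ee_rot'])
for n in ['glue_bottle','stamp','pen_cup']:
    for b in models.boxes_of(n,'wrist')[:1]: print(n,round(b['confidence'],2),np.round(b['extent']).tolist())
b=models.silhouettes('battery','wrist')
for q in b: print(round(q['confidence'],2),np.round(q['extent']),q['pixels'].sum())
M=b[0]['pixels'];yy,xx=np.nonzero(M);L=np.c_[xx,yy]+.0
hs=cv2.cvtColor(f['pixels'],cv2.COLOR_RGB2HSV);Y=(hs[...,0]>18)&(hs[...,0]<36)&(hs[...,1]>110)&(hs[...,2]>60)
y0,x0=L[:,1].mean(),L[:,0].mean();yy,xx=np.nonzero(Y&(cv2.dilate(M.astype(np.uint8),np.ones((9,9)))>0));print('yellow',len(xx),xx.mean(),yy.mean())
D=np.array([[np.cos(a),np.sin(a)] for a in np.linspace(0,2*np.pi,24,endpoint=False)]);sup=lambda P:(P@D.T).max(0)
box=np.array([[x,y,z] for x in(-.01325,.01325) for y in(-.00875,.00875) for z in(0,.046)])
def res(v):
    P=box@Ro.from_euler('z',v[2]).as_matrix().T+[v[0],v[1],0];return sup(wproj(f,P))-sup(L)-.5
R=[least_squares(res,[.467,.321,a],loss='soft_l1') for a in np.arange(0,3.1,.4)]
R.sort(key=lambda r:r.cost)
for r in R[:4]: print(r.x,np.degrees(r.x[2]),r.cost)
E
python3 bat.py
```

```text
16.9 [0.42246343 0.29997916 0.19152955] [-3.14150087e+00 -2.10813739e-04  5.12645911e-01]
glue_bottle 0.56 [348.0, 77.0, 54.0, 34.0]
stamp 0.88 [325.0, 188.0, 41.0, 45.0]
pen_cup 0.91 [213.0, 5.0, 41.0, 11.0]
0.87 [255. 127.  21.  31.] 478
0.56 [348.  77.  52.  35.] 1167
yellow 2 257.0 115.0
[0.47041405 0.326451   0.069396  ] 3.9760978238555076 2.2936075327943666
[0.47041405 0.326451   0.06939591] 3.9760925845508073 2.2936075327976244
[0.47039025 0.32639822 3.12198713] 178.8766859944979 4.4542679623510715
[0.47039025 0.32639822 3.12198702] 178.8766802080173 4.454267962356666
```

```bash
python3 - <<'E'
from h import *
im=cv2.imread('pics/w6.png');c=im[107:148,238:274].astype(int)
for r in c:
    print(''.join('#' if p.sum()<130 else ('Y' if p[2]-p[0]>45 else ('+' if p.sum()<330 else '.')) for p in r))
E
```

```text
....................................
....................................
....................................
....................................
....................................
....................................
..............+YY...................
..............+++++.................
.............++++++++...............
.............+++++++++Y.............
............+++++...+++++...........
...........+++++......+++++.........
...........++++........+++++........
..........+++++........+++++........
..........+++++........+++++........
.........++++++........++++.........
.........++++++.......+++++.........
........++++++++......++++..........
........++++++++++..++++++..........
.......++++++++++++++++++...........
.......++++++++++++++++++...........
......++++++++++++++++++............
......++++++..++++++++++............
......+++++.....+++++++.............
.....+++++......++++++..............
....++++++......++++++..............
....++++++......+++++...............
.....++++++....++++++...............
.......+++++++++++++................
.........+++++++++++................
...........++++++++.................
.............++++++.................
..............++++..................
....................................
....................................
....................................
....................................
....................................
....................................
....................................
....................................
```

Emit:
play_rows([
  [0.73,0,0],
  [0.73,0,0],
  [0.73,0.02,0.4],
  [0,0,0.9],
  [0,0,0.9],
  [0,0,0.9],
  [0,0,0.6],
], twist=[0,0,0,1,1,1,0], fingers=0.5)

```text
t: 18.02
eef_pos: [0.4719, 0.3248, 0.0972]
ee_rot: [3.14, 0.001, 0.061]
force: [-1.0, -0.2, 0.2]
width: 0.0442
gripper_force: 0.0
```

```bash
python3 bat.py
```

```text
18.025 [0.47185508 0.3248178  0.09715851] [3.14042002e+00 9.40630416e-04 6.10152778e-02]
glue_bottle 0.86 [343.0, 88.0, 76.0, 44.0]
stamp 0.55 [363.0, 210.0, 38.0, 26.0]
pen_cup 0.78 [88.0, 45.0, 138.0, 84.0]
0.94 [252. 202.  23.  50.] 1064
yellow 251 251.398406374502 186.42629482071712
[0.47060369 0.32614499 3.21708855] 184.3255960776683 5.221262338794513
[0.47060302 0.32614397 3.21204984] 184.03689959756147 5.225931647690848
[0.47060302 0.32614397 0.07045675] 4.036874408110438 5.225931647977873
[0.47060302 0.32614397 0.07045666] 4.036869013538117 5.225931648073876
```

Emit:
play_rows([
  [0,0,0.8],
  [0,0,0.8],
  [0,0,0.5],
  [0,0,0.26],
  [0,0,0],
], twist=[0,0,0,0,0])

```text
t: 18.9
eef_pos: [0.4713, 0.325, 0.0398]
ee_rot: [3.142, -0.0, 0.061]
force: [-0.2, -1.2, 0.5]
width: 0.0439
gripper_force: 0.0
```

Emit:
play_rows([
  [0,0,0],
  [0,0,0],
  [0,0,0],
], twist=[0,0,0], fingers=0, newtons=20)

```text
t: 19.27
eef_pos: [0.4713, 0.3251, 0.0401]
ee_rot: [-3.141, -0.0, 0.061]
force: [0.4, 0.3, -1.0]
width: 0.0191
gripper_force: 0.0
```

Emit:
play_rows([
  [0,0,0],
  [0,0,0],
], twist=[0,0])

```text
t: 19.52
eef_pos: [0.4716, 0.3253, 0.0407]
ee_rot: [-3.141, -0.001, 0.061]
force: [-2.2, -0.8, 7.3]
width: 0.0112
gripper_force: 25.6
```

Emit:
play_rows([
  [0,0,0],
  [0,0,-0.6],
  [0,0,-0.6],
  [0,0,0],
], twist=[0,0,0,0], fingers=0.5)

```text
t: 20.02
eef_pos: [0.4719, 0.3258, 0.0716]
ee_rot: [-3.139, -0.002, 0.061]
force: [0.5, 0.2, -0.3]
width: 0.0426
gripper_force: 0.0
```

```bash
python3 bat.py
```

```text
20.025 [0.47193726 0.32584618 0.07163789] [-3.13919021e+00 -2.27781017e-03  6.09464862e-02]
glue_bottle 0.93 [358.0, 85.0, 100.0, 53.0]
stamp 0.71 [372.0, 214.0, 30.0, 15.0]
pen_cup 0.63 [75.0, 44.0, 148.0, 86.0]
0.92 [254. 213.  26.  54.] 1284
yellow 330 252.62424242424242 196.26666666666668
[0.4703164  0.32632312 3.1884294 ] 182.68354791963134 11.572271935067832
[0.47031639 0.32632319 0.04683673] 2.683547109553747 11.572272028315018
[0.4703164  0.32632313 0.04683687] 2.6835551289457653 11.572272081741495
[0.47031642 0.32632301 0.04683703] 2.683564211182143 11.572272166947009
```

Battery still stands at (0.470, 0.326). Go 18 mm deeper than before.

Emit:
play_rows([
  [0,0,0.5],
  [0,0,0.7],
  [0,0,0.5],
  [0,0,0.3],
  [0,0,0],
], twist=[0,0,0,0,0])

```text
t: 20.9
eef_pos: [0.4709, 0.3246, 0.0189]
ee_rot: [3.14, 0.001, 0.061]
force: [0.5, -0.2, -0.2]
width: 0.0439
gripper_force: 0.0
```

Emit:
play_rows([
  [0,0,0],
  [0,0,0],
  [0,0,0],
  [0,0,0],
], twist=[0,0,0,0], fingers=0, newtons=20)

```text
t: 21.4
eef_pos: [0.4713, 0.3251, 0.0201]
ee_rot: [-3.141, -0.0, 0.061]
force: [-1.0, -0.1, 0.6]
width: 0.0177
gripper_force: 20.0
```

Emit:
play_rows([
  [0,0,-0.6],
  [0,0,-1],
  [0,0,-1],
  [0,0,-1],
  [0,0,-1],
  [0.2,0.6,-1],
  [0.36,1,-1],
  [0.36,1,-1],
], twist=[0,0,0,0,0,0,0,0])

```text
t: 22.4
eef_pos: [0.4981, 0.2607, 0.2117]
ee_rot: [-3.141, -0.001, 0.061]
force: [1.2, 0.4, -0.7]
width: 0.0171
gripper_force: 20.0
```

Emit:
play_rows([
  [0.36,1,-1],
  [0.36,1,-1],
  [0.36,1,0],
  [0.36,1,0],
  [0.36,1,0],
  [0.36,1,0],
  [0.36,1,0],
  [0.36,1,0],
], twist=[0,0,0,0,0,0,0,0])

```text
t: 23.4
eef_pos: [0.5821, 0.0652, 0.2608]
ee_rot: [-3.141, -0.001, 0.061]
force: [0.2, 0.1, -0.5]
width: 0.0175
gripper_force: 20.0
```

Emit:
play_rows([
  [0.36,1,0],
  [0.5,1,0],
  [0.5,1,0],
  [0.5,1,0],
  [0.54,1,0],
  [0.36,0.3,0],
  [0,0,0],
  [0,0,0],
], twist=[0,0,0,0,0,0,1,0.94])

```text
t: 24.4
eef_pos: [0.6589, -0.0617, 0.2602]
ee_rot: [-3.141, -0.0, -0.235]
force: [-0.0, 0.2, -0.7]
width: 0.0173
gripper_force: 20.0
```

```bash
python3 - <<'E'
from h import *
f,s=wgrab('w7.png');p=np.load('p.npy');Rs,Rj,rim=pose(p)
print(s['t'],s['eef_pos'],s['ee_rot'],s['width'],s['gripper_force'])
print('delta to drop xy',np.array([.641,-.062])-s['eef_pos'][:2])
C=cyl(.027,.013,.013)[:48]@Rj.T+rim;P=wproj(f,C);print('ring pred',P.min(0),P.max(0))
b=models.boxes_of('jar','wrist');print([(round(q['confidence'],2),np.round(q['extent'])) for q in b])
im=cv2.resize(f['pixels'][60:260,150:360,::-1],(420,400),interpolation=cv2.INTER_CUBIC)
for q in P: cv2.circle(im,tuple(((q-[150,60])*2).astype(int)),1,(0,255,0),-1)
g=imaging.grab_frame('side');a=cv2.resize(g['pixels'][120:280,255:407,::-1].copy(),(380,400),interpolation=cv2.INTER_CUBIC)
cv2.imwrite('pics/c7.png',np.hstack([im,a]))
E
```

```text
24.4 [ 0.65888603 -0.06168582  0.2602315 ] [-3.14140465e+00 -5.28935748e-05 -2.35196938e-01] 0.017258473727445916 19.986557364463806
delta to drop xy [-0.01788603 -0.00031418]
ring pred [228.65187338 191.87241414] [287.72668261 229.89663916]
[]
```

Emit:
play_rows([
  [-0.35,0.09,0.4],
  [-0.35,0.09,0.6],
  [0,0,0.7],
  [0,0,0.6],
  [0,0,0.4],
  [0,0,0.3],
  [0,0,0.08],
  [0,0,0],
], twist=[0,0,0,0,0,0,0,0])

```text
t: 25.55
eef_pos: [0.6411, -0.0623, 0.1829]
ee_rot: [-3.142, -0.0, -0.23]
force: [0.1, -0.3, 0.2]
width: 0.0174
gripper_force: 20.0
```

Emit:
play_rows([
  [0.12,0,0.3],
  [0,0,0],
], twist=[0,0])

```text
t: 25.8
eef_pos: [0.6437, -0.063, 0.1745]
ee_rot: [3.141, 0.001, -0.23]
force: [-0.8, 0.2, 0.3]
width: 0.0172
gripper_force: 20.0
```

Emit:
play_rows([
  [0,0,0],
  [0,0,0],
  [0,0,0],
  [0,0,-0.4],
  [0,0,-1],
  [0,0,-1],
], twist=[0,0,0,0,0,0], fingers=0.45)

```text
t: 26.55
eef_pos: [0.6439, -0.0631, 0.2367]
ee_rot: [3.141, -0.0, -0.23]
force: [0.8, 0.1, -0.7]
width: 0.04
gripper_force: 0.0
```

```bash
python3 - <<'E'
from h import *
f,s=wgrab('w8.png');p=np.load('p.npy');Rs,Rj,rim=pose(p)
print(s['t'],s['eef_pos'],s['width'])
for c in('wrist','scene','side'):
    g=f if c=='wrist' else imaging.grab_frame(c)
    save('d_'+c+'.png',g)
    b=models.boxes_of('battery',c);print(c,[(round(q['confidence'],2),np.round(q['extent']).tolist()) for q in b])
    pr=(lambda X:wproj(f,X)) if c=='wrist' else (lambda X:proj(g,X))
    print(' mouth',pr(rim).round().tolist(),'inside mid',pr(rim-.09*Rj[:,2]).round().tolist(),'bottom',pr(rim-.137*Rj[:,2]).round().tolist())
    hs=cv2.cvtColor(g['pixels'],cv2.COLOR_RGB2HSV);Y=(hs[...,0]>18)&(hs[...,0]<36)&(hs[...,1]>90)&(hs[...,2]>50)
    n,lab,st,ce=cv2.connectedComponentsWithStats(Y.astype(np.uint8));print([ (st[i].tolist()) for i in range(1,n) if st[i][4]>12])
E
```

```text
26.55 [ 0.64389239 -0.06305615  0.23665261] 0.039985606492999856
wrist []
 mouth [[253.0, 194.0]] inside mid [[253.0, 133.0]] bottom [[253.0, 111.0]]
[[137, 0, 31, 10, 168], [0, 62, 8, 17, 117], [463, 82, 49, 134, 2330], [384, 121, 48, 40, 1433], [169, 238, 15, 50, 367], [322, 239, 15, 49, 400], [140, 286, 291, 25, 2756]]
scene []
 mouth [[304.0, 191.0]] inside mid [[313.0, 210.0]] bottom [[318.0, 219.0]]
[[289, 127, 22, 12, 84], [317, 130, 8, 4, 21], [222, 163, 21, 14, 190], [255, 165, 7, 15, 81], [349, 208, 18, 24, 283], [389, 222, 10, 4, 13], [335, 238, 127, 146, 1548], [268, 328, 9, 8, 52], [427, 375, 15, 9, 21]]
side [(0.71, [311.0, 239.0, 73.0, 81.0])]
 mouth [[304.0, 211.0]] inside mid [[317.0, 234.0]] bottom [[323.0, 245.0]]
[[283, 172, 8, 15, 99], [347, 245, 19, 24, 364], [270, 288, 242, 96, 1519]]
```

```bash
python3 - <<'E'
from h import *
import pickle
fs=pickle.load(open('f5.pkl','rb'))
for c,(x0,x1,y0,y1) in {'side':(290,340,212,262),'scene':(292,335,195,235)}.items():
    n=cv2.imread(f'pics/d_{c}.png')[:,:,::-1].astype(int);o=fs[c]['pixels'].astype(int)
    d=(n-o)[y0:y1,x0:x1];k=np.abs(d).sum(2)>60;yy,xx=np.nonzero(k);
    print(c,k.sum(),xx.mean()+x0,yy.mean()+y0,np.percentile(xx,[5,95])+x0,np.percentile(yy,[5,95])+y0)
    A=n[y0:y1,x0:x1][k];B=o[y0:y1,x0:x1][k];print(A.mean(0),B.mean(0))
    yb=d[...,0]-d[...,2];
    for r in range(0,y1-y0,2): print(''.join('Y' if v>25 else ('#' if abs(q).sum()>60 else '.') for v,q in zip(yb[r],d[r])))
E
```

```text
side 95 306.0736842105263 235.50526315789475 [300.  311.3] [231.  240.3]
[108.12631579 106.82105263  86.42105263] [104.8        112.48421053 118.90526316]
..................................................
..................................................
..................................................
..................................................
..................................................
..................................................
..................................................
..................................................
..................................................
............##.....Y..............................
..........#######YYYY.............................
.........######.YYYYYY............................
..........YYYYYYYYYYYYYY..........................
...........YYYYYYYYYYYYY#.........................
.............YYYYYYYYYYYY.........................
...............YYYYYYYYY..........................
..................................................
..................................................
...........................
[... 598 characters left out ...]
........................................
...........................................
...........................................
...........................................
...............YY..........................
..............YYYY.........................
...........YYYYYYYY........................
............YYYYYYY........................
...............YYYY........................
...........................................
...........................................
...........................................
...........................................
...........................................
...........................................
...........................................
```

```bash
python3 - <<'E'
from h import *
import pickle
fs=pickle.load(open('f5.pkl','rb'));f=pickle.load(open('w5.pkl','rb'))
def red(f,x0,x1,y0,y1):
    hsv=cv2.cvtColor(f['pixels'],cv2.COLOR_RGB2HSV)
    m=((hsv[...,0]<8)|(hsv[...,0]>172))&(hsv[...,1]>140)&(hsv[...,2]>60);k=np.zeros_like(m);k[y0:y1,x0:x1]=m[y0:y1,x0:x1]
    n,lab,st,ce=cv2.connectedComponentsWithStats(k.astype(np.uint8));k=st[1:,4].argmax()+1
    yy,xx=np.nonzero(lab==k);return np.c_[xx,yy]+.0
L={'w':red(f,205,310,110,215),'scene':red(fs['scene'],220,260,210,250),'side':red(fs['side'],212,252,222,265)}
D=np.array([[np.cos(a),np.sin(a)] for a in np.linspace(0,2*np.pi,24,endpoint=False)]);sup=lambda P:(P@D.T).max(0)
def mdl(v):
    R=Ro.from_euler('z',v[2]).as_matrix();bar=np.array([[x,y,.052] for x in(-.029,.029) for y in(-.007,.007)])
    return np.r_[cyl(.0395,0,.03),bar]@R.T+[v[0],v[1],0]
def res(v): 
    return np.concatenate([(sup(wproj(f,mdl(v)) if k=='w' else proj(fs[k],mdl(v)))-sup(L[k])) for k in L])
for a in (.2,.5,.8):
    s=least_squares(res,[.525,.08,a],loss='soft_l1');print(s.x,s.cost)
print(s.fun.round(1))
print('bar top corners pred',wproj(f,mdl(s.x)[-4:]).round(1).tolist(),L['w'].min(0),L['w'].max(0))
g=cv2.imread('pics/w5.png')[112:215,208:306]
v=g[...,2].astype(int)
for r in v[::3]: print(''.join(' .:-=+*#%@'[min(9,max(0,(x-60)//20))] for x in r[::2]))
E
```

```text
[0.52197557 0.07782948 0.25230258] 22.996967171482176
[0.52200143 0.07773163 0.50664681] 23.66877328216374
[0.52209691 0.07766205 0.75858237] 25.89016059213653
[-1.5 -1.3 -1.1 -1.2 -1.1 -1.5 -0.6 -1.3 -1.4 -1.1 -1.2 -1.4 -0.6 -1.8
 -1.6 -1.6 -1.  -1.1 -0.8 -1.2 -1.6 -1.4 -1.2 -1.6 -0.8 -0.3 -0.5 -0.2
 -0.9 -1.2 -0.9 -1.3 -0.8 -0.9 -0.6 -0.6 -0.9 -0.4  0.1  0.1  2.6  1.8
  1.   0.4 -0.2  0.5  0.  -0.3 -0.   0.2  0.8  0.8  0.6  0.5  0.5  0.5
  0.3  0.8  0.3  0.1 -0.2 -0.6 -0.6 -0.2  0.5  1.6  0.7 -0.3 -0.6 -0.9
 -0.4 -0.4]
bar top corners pred [[273.3, 200.3], [257.2, 204.1], [256.8, 133.2], [239.8, 137.5]] [212. 118.] [302. 207.]
                                                 
                                                 
                       .   .                     
                  =%*#%@@@%@%+-=:                
              =%%@@@@@@@@@@@@@@@@*:.             
           .=#@@@@@@@@@@@@@@@@@@@@@@#.           
          -@@@@@@@@@@@@@@@@@@@@@@@@@@@#-         
        :#@@@@@@@@@@@@@@@%@@@@@@@@@@@@@@+        
       =@@@@@@@@@@@@@@@%%%@%%%%@@@@@@@@@@*.      
      -@@@@@@
[... 419 characters left out ...]
@@@@@@@@@@@@@@*  
  -%@@@@@@@@@@@@@@@@@%@@@@@@%++@@@@@@@@@@@@@@@=  
   #@@@@@@@@@@@@@@@@%%@@@@@@%=+@@@@@@@@@@@@@@@-  
   *@@@@@@@@@@@@@@@@%@@@@@@@#=*@@@@@@@@@@@@@@%:  
   +@@@@@@@@@@@@@@@@%@@@@@@%*=#@@@@@@@@@@@@@@+   
    #@@@@@@@@@@@@@@@%@@@@@@%++@@@@@@@@@@@@@@%-   
    :%@@@@@@@@@@@@@%%@@@@@@%=+%@@@@@@@@@@@@@+    
     =@@@@@@@@@@@@@%%@@@@@@#=*@@@@@@@@@@@@@#     
      =@@@@@@@@@@@@%@@@@@@%*=*@@@@@@@@@@@@#.     
       +%@@@@@@@@@@%@@@@@@%++@@@@@@@@@@@@*       
        .#@@@@@@@@@%@@@@@@%+=%@@@@@@@@@%=        
          +%@@@@@@%%@@@@@@#=*@@@@@@@@@+.         
            =%@@@@@%@@@@@@*=*@@@@@@%+.           
              .+#@@@*+*##*=+@@@@%*-              
                  -=++------++-.
```

Emit:
play_rows([
  [-0.6,-0.5,0],
  [-0.9,-0.65,0],
  [-0.9,-0.65,0.5],
  [-0.9,-0.65,0.9],
  [-0.9,-0.65,0.9],
  [-0.9,-0.65,0.9],
  [-0.94,-0.63,0.9],
  [0,0,0.9],
], twist=[0,0,0,0,0,0,0,-0.77])

```text
t: 27.85
eef_pos: [0.5199, 0.0795, 0.1096]
ee_rot: [-3.141, 0.0, -0.111]
force: [0.7, -0.3, 0.5]
width: 0.0393
gripper_force: 0.0
```

Emit:
play_rows([
  [0,0,0.4],
  [0,0,0],
  [0,0,0],
  [0,0,0],
  [0,0,0],
], twist=[-0.9,-0.9,-0.9,-0.8,0])

```text
t: 28.48
eef_pos: [0.521, 0.0784, 0.1]
ee_rot: [-3.142, 0.001, 0.41]
force: [0.3, 0.6, 0.2]
width: 0.0394
gripper_force: 0.0
```

```bash
python3 - <<'E'
from h import *
f,s=wgrab('w9.png');print(s['t'],s['eef_pos'],s['ee_rot'],s['width'])
v=np.array([.522,.0777,.41]);R=Ro.from_euler('z',v[2]).as_matrix()
print(wproj(f,np.array([[x,y,.052] for x in(-.029,.029) for y in(-.007,.007)])@R.T+[v[0],v[1],0]).round().tolist())
P=wproj(f,cyl(.0395,0,.03)+[v[0],v[1],0]);print(P.min(0),P.max(0))
hsv=cv2.cvtColor(f['pixels'],cv2.COLOR_RGB2HSV);m=((hsv[...,0]<8)|(hsv[...,0]>172))&(hsv[...,1]>140)&(hsv[...,2]>60)
n,lab,st,ce=cv2.connectedComponentsWithStats(m.astype(np.uint8));print(st[st[:,4]>400])
g=f['pixels'][...,0].astype(int)[120:270,190:320]
for r in g[::4]: print(''.join(' .:-=+*#%@'[min(9,max(0,(x-60)//20))] for x in r[::2]))
E
```

```text
28.475 [0.5210353  0.0783744  0.09996152] [-3.14155519e+00  6.43032772e-04  4.09809288e-01] 0.03943887618832597
[[263.0, 242.0], [245.0, 242.0], [264.0, 169.0], [244.0, 169.0]]
[206.0498099  145.46674358] [301.49240138 241.61343688]
[[     0      0    512    384 189051]
 [   205    145     99     98   7337]]
                                                                 
                                                                 
                                                                 
                                                                 
                                                                 
                                                                 
                                                                 
                        :-=+#****#****=:                         
                    :=*%%#%%@@@@@@@@@%%#**+-                     
                 .-#%%@@@@@@@@@@@@@@@@@@@@@%**=                  
                +#@@@@@@@@@@@@@@@@@@@@@@@@@@@@%#-.               
              =%@@@@@@@@@@@@@@@@@@@@@@@@@@@@@@@@%#=             
[... 1017 characters left out ...]
@@%%@@@@@@%+=#@@@@@@@@@*    =##########*
*##***++*-        =%@@@@@@@%@@@@@@@%+=*@@@@@@%-      .+##########
---------           .---====#@@@@@@#=+@@@%*:          :*#########
--------.                  .-+****+-:..                =##%######
-------:                                               .*########
-------                                                 .*#######
. .............. .. ..... .   ... .............. ................
:::::::::::::::::::::::::::::::::::::::::::::::::::::::::::::::::
-----------------------------------------------------------------
-----------------------------------------------------------------
-----------------------------------------------------------------
```

Emit:
play_rows([
  [0,0,0.8],
  [0,0,0.8],
  [0,0,0.5],
  [0,0,0.26],
  [0,0,0],
], twist=[0,0,0,0,0], fingers=0.4)

```text
t: 29.15
eef_pos: [0.5217, 0.0781, 0.041]
ee_rot: [3.141, 0.001, 0.41]
force: [0.2, -0.8, -0.4]
width: 0.035
gripper_force: 0.0
```

Emit:
play_rows([
  [0,0,0],
  [0,0,0],
  [0,0,0],
], twist=[0,0,0], fingers=0, newtons=12)

```text
t: 29.52
eef_pos: [0.5221, 0.0782, 0.0417]
ee_rot: [3.142, -0.001, 0.41]
force: [-0.6, -0.2, 1.5]
width: 0.0136
gripper_force: 11.9
```

Emit:
play_rows([
  [0,0,-0.6],
  [0,0,-1],
  [0,0,-1],
  [0,0,-1],
  [0.2,0.6,-1],
  [0.3,0.9,-1],
  [0.3,0.9,-1],
  [0.3,0.9,-1],
], twist=[0,0,0,0,0,0,0,0])

```text
t: 30.52
eef_pos: [0.5801, 0.0127, 0.2333]
ee_rot: [3.142, -0.001, 0.41]
force: [0.7, -0.5, -0.5]
width: 0.0138
gripper_force: 11.9
```

Emit:
play_rows([
  [0.3,0.95,-0.1],
  [0.3,0.95,0],
  [0.3,0.95,0],
  [0.34,0.95,0],
  [0,0.11,0],
  [0,0,0],
], twist=[0,0,0,0,-0.27,0])

```text
t: 31.28
eef_pos: [0.6472, -0.0643, 0.2343]
ee_rot: [-3.142, 0.0, 0.45]
force: [0.3, 0.9, -1.3]
width: 0.0138
gripper_force: 11.9
```

Emit:
play_rows([
  [0,0,0.4],
  [0,0,0.4],
  [0,0,0.3],
  [0,0,0.2],
  [0,0,0.1],
  [0,0,0],
], twist=[0,0,0,0,0,0])

```text
t: 32.02
eef_pos: [0.6473, -0.0639, 0.1986]
ee_rot: [3.142, 0.0, 0.451]
force: [0.5, 0.1, -0.3]
width: 0.0137
gripper_force: 11.9
```

Emit:
play_rows([
  [0,0,0.16],
  [-0.06,-0.05,0.1],
  [-0.1,-0.08,0.12],
  [0,0,0],
], twist=[0,0,0,0])

```text
t: 32.52
eef_pos: [0.6438, -0.063, 0.1912]
ee_rot: [3.139, -0.004, 0.451]
force: [0.2, -0.7, 7.1]
width: 0.014
gripper_force: 12.3
```

Emit:
play_rows([
  [-0.1,-0.08,0.08],
  [-0.1,-0.08,0.09],
  [-0.1,-0.08,0.09],
  [0,0,0],
], twist=[0,0,0,0])

```text
t: 33.02
eef_pos: [0.6339, -0.0608, 0.1843]
ee_rot: [3.14, -0.003, 0.451]
force: [-0.8, -1.2, 5.3]
width: 0.0144
gripper_force: 12.8
```

Emit:
play_rows([
  [-0.05,-0.05,0.12],
  [0,0,0.1],
  [0,0,0],
], twist=[0,0,0])

```text
t: 33.4
eef_pos: [0.6323, -0.0603, 0.1789]
ee_rot: [3.14, -0.003, 0.451]
force: [-1.0, -1.2, 6.3]
width: 0.015
gripper_force: 13.6
```

```bash
python3 - <<'E'
from h import *
s=arm.get_state();print(s['t'],s['eef_pos'],s['force'])
g=imaging.grab_frame('side');h=imaging.grab_frame('scene')
a=cv2.resize(g['pixels'][170:270,270:350,::-1].copy(),(400,500),interpolation=cv2.INTER_CUBIC)
b=cv2.resize(h['pixels'][150:250,270:350,::-1].copy(),(400,500),interpolation=cv2.INTER_CUBIC)
cv2.imwrite('pics/l2.png',np.hstack([a,b]))
E
```

```text
33.4 [ 0.63228499 -0.06027128  0.17894119] [-0.97833122 -1.19035722  6.29043622]
```

View pics/l2.png

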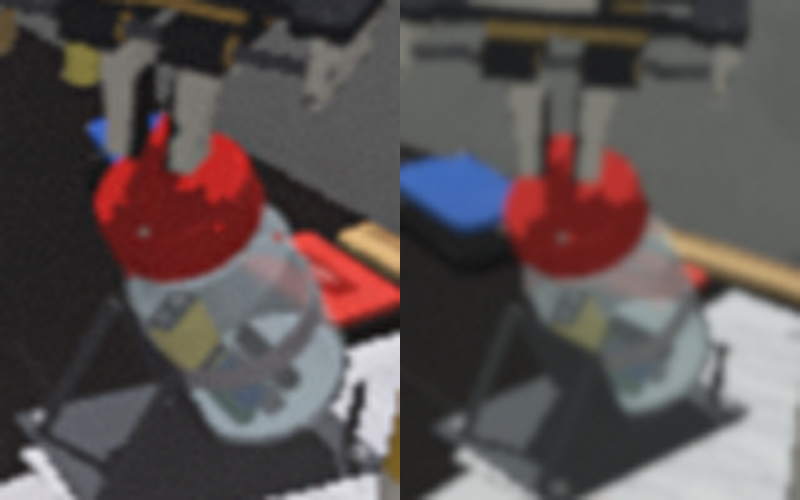

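Emit:
play_rows([
  [0,0,0],
  [0,0,0],
  [0,0,0],
], twist=[-0.2,0,0], fingers=0.35)

```text
t: 33.88
eef_pos: [0.6312, -0.0599, 0.1769]
ee_rot: [-3.141, 0.0, 0.48]
force: [-0.1, 0.3, -0.0]
width: 0.0306
gripper_force: 0.3
```

Emit:
play_rows([
  [0,0,0],
  [0,0,0],
  [0,0,0],
], twist=[0,0,0], fingers=0, newtons=32)

```text
t: 34.25
eef_pos: [0.6309, -0.06, 0.1772]
ee_rot: [-3.141, 0.001, 0.481]
force: [-2.2, 1.8, 1.4]
width: 0.0157
gripper_force: 29.6
```

Emit:
play_rows([
  [0.04,0.035,0.1],
  [0.04,0.035,0.09],
  [0.04,0.035,0.09],
  [0,0,0],
], twist=[0,0,0,0])

```text
t: 34.75
eef_pos: [0.6347, -0.0607, 0.1704]
ee_rot: [-3.141, 0.001, 0.481]
force: [-6.9, 3.8, 8.4]
width: 0.0157
gripper_force: 30.8
```

Emit:
play_rows([
  [0.02,0.02,0.05],
  [0.02,0.02,0.05],
  [0,0,0],
], twist=[0,0,0])

```text
t: 35.12
eef_pos: [0.6359, -0.061, 0.1683]
ee_rot: [-3.141, 0.001, 0.481]
force: [-8.2, 3.6, 9.2]
width: 0.0156
gripper_force: 30.9
```

Emit:
play_rows([
  [0.02,0.02,0.05],
  [0,0,0],
  [0,0,0],
  [0,0,0],
], twist=[0,0.5,0.7,0.5])

```text
t: 35.62
eef_pos: [0.6368, -0.0617, 0.1678]
ee_rot: [3.141, 0.0, 0.224]
force: [-9.3, 1.9, 12.1]
width: 0.0147
gripper_force: 30.8
```

Emit:
play_rows([
  [-0.01,-0.005,-0.025],
  [0,0,0],
  [0,0,0],
  [0,0,0],
  [0,0,0],
], twist=[0.8,0.9,0.9,0.9,0.9])

```text
t: 36.25
eef_pos: [0.637, -0.0613, 0.1686]
ee_rot: [-3.141, -0.001, -0.438]
force: [-7.6, 4.4, 12.8]
width: 0.0137
gripper_force: 32.4
```

Emit:
play_rows([
  [0,0,0],
  [0,0,0],
  [0,0,0],
  [0,0,0],
  [0,0,0],
], twist=[0.8,0.8,0.8,0.7,0])

```text
t: 36.88
eef_pos: [0.637, -0.0607, 0.1691]
ee_rot: [-3.14, -0.0, -0.899]
force: [-8.4, 6.6, 16.1]
width: 0.0149
gripper_force: 34.1
```

```bash
python3 -c "
from h import *
s=arm.get_state();print(s['moment'],s['force'],s['ee_rot'],s['joint_efforts'][5])"
```

```text
[2.48989219 3.33368087 0.41778208] [-8.43905566  6.63460187 16.05056613] [-3.14000212e+00 -4.36222970e-04 -8.99346859e-01] -1.0926053300499916
```

Emit:
play_rows([
  [0,0,0],
  [0,0,0],
  [0,0,0],
  [0,0,-0.3],
  [0,0,-0.6],
  [0,0,-1],
  [0,0,-1],
], twist=[0,0,0,0,0,0,0], fingers=0.4)

```text
t: 37.75
eef_pos: [0.6378, -0.0615, 0.241]
ee_rot: [-3.14, -0.001, -0.899]
force: [0.2, 0.0, -0.7]
width: 0.0349
gripper_force: 0.0
```

```bash
cat > lidfit.py <<'E'
from h import *
import pickle
fs={c:imaging.grab_frame(c) for c in('scene','side')};f,s=wgrab('w12.png');f0=pickle.load(open('f0.pkl','rb'));p=np.load('p.npy')
print(s['t'],s['eef_pos'],s['ee_rot'],s['force'])
for c in fs:
    d=np.abs(fs[c]['pixels'].astype(int)-f0[c]['pixels']).sum(2)
    x0,y0=(285,176) if c=='scene' else (283,192)
    k=d[y0:y0+36,x0:x0+42]
    print(c,(k>90).sum());[print(''.join('#' if v>90 else '.' for v in r)) for r in k[::2]]
B=wproj(f,bars(f,p,p[3]));print('pred',B.round().tolist())
g=f['pixels'][...,0].astype(int);c=B.mean(0).astype(int)
for r in g[c[1]-70:c[1]+60:4,c[0]-60:c[0]+70:2]: print(''.join(' .:-=+*#%@'[min(9,max(0,(x-60)//20))] for x in r))
E
python3 lidfit.py
```

```text
37.85 [ 0.63936585 -0.06150568  0.24374932] [-3.13609907 -0.00433106 -0.89879557] [ 0.56206558 -0.38504912 -0.11277121]
scene 63
..........................................
..........................................
....................#.....................
................####......................
............####...........####...........
..........#................####...........
............................###...........
...........................###............
..........................................
..........................................
..........................................
...............................##.........
..............................#...........
..........................................
........................#.................
................###.......................
..........................................
..........................................
side 177
..........................................
..........................................
.................###########.###..........
.............##############...............
........########
[... 2197 characters left out ...]
---------:.           .....*#%#%%%%=    
--------    #%%%%%%%%%%%%+--------:           .----------+%%     
-------:     .-+#######*+==--------            :----------=*     
-------                   -%#%%%%%+             -----------.     
------.                    =@%#*-.              :----------.     
-----:                                           :---------.:::. 
-----                                            .---------::::: 
::::.                                             .:::::::....:-.
                                                              :-:
...... ........                                               :-:
::.::::.::::....                                              .:-
```

Emit:
play_rows([
  [-0.5,0.2,-0.8],
  [-0.7,0.3,-0.8],
  [-0.8,0.35,-0.8],
  [-0.8,0.35,-0.6],
  [-0.8,0.35,-0.4],
  [-0.72,0.38,0],
  [0,0,0],
  [0,0,0],
], twist=[0,0,0,0,0,0,-0.95,-0.95])

```text
t: 38.9
eef_pos: [0.5309, -0.0066, 0.3246]
ee_rot: [-3.141, 0.0, -0.609]
force: [-0.5, -0.2, 1.0]
width: 0.0353
gripper_force: 0.0
```

Emit:
play_rows([
  [0,0,0],
  [0,0,0],
  [0,0,0],
  [0,0,0],
], twist=[-0.95,-0.91,0,0], fingers=1.0)

```text
t: 39.4
eef_pos: [0.5316, -0.0068, 0.3245]
ee_rot: [3.141, 0.0, -0.338]
force: [0.4, -0.1, 0.4]
width: 0.0696
gripper_force: 0.0
```

```bash
cat > chk.py <<'E'
from h import *
import pickle
f1=pickle.load(open('w1.pkl','rb'));f0=pickle.load(open('f0.pkl','rb'))
f,s=wgrab('w13.png');print(s['t'],s['eef_pos'],s['ee_rot'])
fs={c:imaging.grab_frame(c) for c in('scene','side')}
# ECC alignment: stand/jar region vs lid region
def ecc(a,b,box):
    x0,y0,x1,y1=box;A,B=[cv2.cvtColor(q[y0:y1,x0:x1],cv2.COLOR_RGB2GRAY).astype(np.float32) for q in(a,b)]
    W=np.eye(2,3,dtype=np.float32)
    cc,W=cv2.findTransformECC(A,B,W,cv2.MOTION_EUCLIDEAN,(3,200,1e-7),None,3)
    ctr=np.array([(x1-x0)/2,(y1-y0)/2,1]);return round(cc,3),(W@ctr-ctr[:2]).round(2),round(np.degrees(np.arctan2(W[1,0],W[0,0])),2)
print('wrist lid',ecc(f1['pixels'],f['pixels'],(238,32,300,98)),'all',ecc(f1['pixels'],f['pixels'],(215,0,420,200)))
for c,b in {'scene':(288,176,322,208),'side':(284,192,324,230)}.items():
    x0,y0,x1,y1=b
    print(c,ecc(f0[c]['pixels'],fs[c]['pixels'],b))
    k=np.abs(fs[c]['pixels'].astype(int)-f0[c]['pixels']).sum(2)[y0:y1,x0:x1]
    for r in k[::2]: print(''.join('#' if v>90 else '.' for v in r))
for q,n in((f1,'before'),(f,'after')):
    print(n)
    g=q['pixels'][...,0].astype(int)
    for r in g[30:102:3,228:310:1]: print(''.join(' .:-=+*#%@'[min(9,max(0,(x-60)//20))] for x in r))
E
python3 chk.py
```

```text
39.4 [ 0.53160287 -0.00683525  0.32447169] [ 3.14148380e+00  1.82636317e-04 -3.38141821e-01]
wrist lid (0.919, array([-3.6 , -3.18]), np.float32(-5.23)) all (0.991, array([-0.44, -1.29]), np.float32(-0.19))
scene (0.982, array([-0.2 , -1.11]), np.float32(-0.47))
..................................
..................................
..................................
..................................
.........................#........
..................................
..................................
..................................
..................................
..................................
..................................
............................##....
...........................#......
..................................
.....................#............
.............###..................
side (0.982, array([ 0.11, -0.91]), np.float32(0.2))
........................................
........................................
................##########..###.........
............####................#.......
.......#####...................##.......
...................
[... 3851 characters left out ...]
:---------------=*#####*++*###%%%%%%
 .:-+########################%%%%%######*+=----------------=+*######**#%%%%%%%##%%
 .:::=*####################%%%%%%######*+=--:-------------=+*#####+-.-*###%%%%%%%%
  .::.:-=*################%%%%%######**=-:-------------:=*#####*=:   :+%%%%%%%%%%%
  .:::::.:-=+*###########%%%%#######*+--:--------------=+##*+-.       -*#%%%%%%%%%
  .::::::::.  .-=*#####%%%%%#######*=-:--------------=**+-:           -#%%%%%%%%%%
   .::::::::      .:-==+***######*+=-------------:::..                :*#%%%#%%%%%
   .::::::::.     .:::::::::::---:........... .                ....   -#%%%%%#%%%%
    .:::::::..     ::::::...          .::::::::::.::::.       .::-::.  -*%%%%#%%%%
```

```bash
cat > fit.py <<'E'
from h import *
import pickle
p=np.load('p.npy');Rs,Rj,rim=pose(p);R0=Rj@Ro.from_euler('z',p[3]).as_matrix()
def red(f,b):
    x0,x1,y0,y1=b;q=cv2.resize(f['pixels'][y0:y1,x0:x1],None,fx=4,fy=4,interpolation=cv2.INTER_LINEAR)
    hsv=cv2.cvtColor(q,cv2.COLOR_RGB2HSV)
    m=((hsv[...,0]<8)|(hsv[...,0]>172))&(hsv[...,1]>140)&(hsv[...,2]>70)
    n,lab,st,ce=cv2.connectedComponentsWithStats(m.astype(np.uint8));k=st[1:,4].argmax()+1
    yy,xx=np.nonzero(lab==k);return np.c_[(xx+.5)/4-.5+x0,(yy+.5)/4-.5+y0]
D=np.array([[np.cos(a),np.sin(a)] for a in np.linspace(0,2*np.pi,24,endpoint=False)]);sup=lambda P:(P@D.T).max(0)
M=np.r_[cyl(.0395,0,.03),[[x,y,.052] for x in(-.029,.029) for y in(-.007,.007)]]-[0,0,.016]
def fit(V):
    L={'w':red(V['w'],(220,320,0,112)),'scene':red(V['scene'],(284,322,172,212)),'side':red(V['side'],(280,325,186,232))}
    def res(v):
        X=(M@Ro.from_rotvec([v[3],v[4],0]).as_matrix().T+v[:3])@R0.T+rim
        return np.r_[np.concatenate([sup(wproj(V[k],X) if k=='w' else proj(V[k],X))-sup(L[k]) for k in L])]
    s=least_squares(res,np.zeros(5),loss='soft_l1',f_scale=.5);return s.x,s.cost
if __name__=='__main__':
    f0=pickle.load(open('f0.pkl','rb'));A={'w':pickle.load(open('w1.pkl','rb')),**f0}
    B={'w':wgrab()[0],'scene':imaging.grab_frame('scene'),'side':imaging.grab_frame('side')}
    a,ca=fit(A);b,cb=fit(B);print('before mm',(a[:3]*1e3).round(2),np.degrees(a[3:]).round(2),ca);print('after',(b[:3]*1e3).round(2),np.degrees(b[3:]).round(2),cb)
    print('diff (lid frame) mm',((b-a)[:3]*1e3).round(2),'tilt deg',np.degrees((b-a)[3:]).round(2))
    # local stand offset in wrist image relative to predicted by pose
    g,h=A['w'],B['w']
    X=np.array([[.60,-.12,0],[.55,-.1,0],[.5,-.05,0],[.62,0.02,0],rim]);print('pred shift px',(wproj(h,X)-wproj(g,X)).round(2).tolist())
E
python3 fit.py
```

```text
before mm [-0.29  0.25 -1.65] [-8.17  4.95] 16.072477641801633
after [ 0.15  4.55 -1.35] [-7.59  5.29] 14.679691118088066
diff (lid frame) mm [0.44 4.3  0.3 ] tilt deg [0.57 0.34]
pred shift px [[-0.2, -0.76], [-0.15, -0.63], [-0.16, -0.45], [-0.51, -0.55], [-0.57, -1.14]]
```

Emit:
play_rows([
  [0.7,0.1,0.5],
  [0.8,0.1,0.7],
  [0.8,0.1,0.8],
  [0.8,0.12,0.8],
  [0.7,0.12,0.8],
  [0.56,0.12,0.78],
  [0,0,0],
  [0,0,0],
], twist=[0,0,0,0,0,0,1,1], fingers=0.4)

```text
t: 40.7
eef_pos: [0.6297, -0.059, 0.2135]
ee_rot: [3.14, 0.001, -0.641]
force: [0.4, -0.1, -1.2]
width: 0.0351
gripper_force: 0.0
```

Emit:
play_rows([
  [0,0,0],
  [0,0,0],
  [0,0,0],
], twist=[1,0.45,0])

```text
t: 41.08
eef_pos: [0.6296, -0.0587, 0.2143]
ee_rot: [3.141, 0.0, -0.853]
force: [0.4, -0.5, -0.7]
width: 0.0354
gripper_force: 0.0
```

```bash
python3 - <<'E'
from h import *
f,s=wgrab('w14.png');print(s['t'],s['eef_pos'],s['ee_rot'])
a=cv2.resize(cv2.imread('pics/w2.png'),(180,140),interpolation=cv2.INTER_AREA)[...,2].astype(int);b=np.clip(f['pixels'][135:275,163:343,0].astype(float)*1.2,0,255).astype(int)
for g in(a,b):
    print()
    for r in g[40:115:4,50:130]: print(''.join(' .:-=+*#%@'[min(9,max(0,(x-100)//13))] for x in r))
E
```

```text
41.075 [ 0.62958999 -0.05869305  0.21427291] [ 3.14102146e+00  3.97342944e-04 -8.52533737e-01]

+=+====++====+========++===========================+=====+=++==++=+++=++++++++++
++=++===+==+=++==++==++=+====-======+====++=============++==+=+++++=++++=+++++=+
+==+==+=+=+===+=+=====+=+=+===-============++==+=+=====. ===+=+=+==+++=+++++++++
==+=+==+===+===+=+==++=+=++==----- :=++++**+++++++++++=====+===+==+=+++++++++++=
#++=+++++==========++========------===++++++=+=+=++===========++===++++++=++++++
@@#+==+==+====+==+=+++=======------====++====+=============+=+++=====++==+++=+==
@@@@%+===+=+===++===+=+=+=+==-----=====+======+==========++==+======+=+===+=++++
@@@@@@%+=+=+====++============------=====+=====+==========+==================#@@
@@@@@@@@#*=++=++==+=+======+==----=========+=========-==+========+========+@@@@@
@@@@@@@@@@@#+=============+===-----============+========+==+====+===++=-+@@@@@@@
@@@@@@@@@@@@@@@%+=======+=====------=======++===============+===+==-.       #@@@
@@@@@@@@@@@@@@@@@@*+=======+===-----===========+===========+==-.                
@@@@@@@@@@@@@@@@@@@@*====+==+=--
[... 1258 characters left out ...]
@@@@@@
@@@@@@@@@@@#+======++==----====++++==+==++====-============+====+==: .#@@@@@@@@@
@@@@@@@@@@@@@*+=========----========+===+======-============+=-:         .*@@@@@
@@@@@@@@@@@@@@@#+==++===----=========++======-============-:                  +@
*#%=    .%@@@@@@@%+=====-----====+=+=================:                         :
-:       +@@@@@@@@@@#*++=---===+==+===========-.                               -
         +@@@@@@@@@@@@*===----================-                                 
           --=-=====-.     .:-=========+======-.                                
                             :-=======+=======-                                 
                               -=====+===--:.
```

Emit:
play_rows([
  [0,0.04,0.5],
  [0,0,0.5],
  [0,0,0.45],
  [0,0,0],
], twist=[0,0,0,0])

```text
t: 41.62
eef_pos: [0.6279, -0.0591, 0.1773]
ee_rot: [3.139, 0.001, -0.853]
force: [-0.3, -0.0, 0.6]
width: 0.0351
gripper_force: 0.0
```

Emit:
play_rows([
  [0,0,0],
  [0,0,0],
  [0,0,0],
], twist=[0,0,0], fingers=0, newtons=20)

```text
t: 42.0
eef_pos: [0.6308, -0.0577, 0.1795]
ee_rot: [-3.137, -0.002, -0.852]
force: [5.5, 4.0, -3.2]
width: 0.0146
gripper_force: 18.5
```

Emit:
play_rows([
  [0,0.08,0],
  [0,0.08,0],
  [0,0,0],
], twist=[0,0,0])

```text
t: 42.38
eef_pos: [0.6296, -0.0591, 0.1792]
ee_rot: [-3.133, -0.003, -0.852]
force: [11.7, 7.1, -8.3]
width: 0.015
gripper_force: 18.3
```

Emit:
play_rows([
  [0.05,-0.035,0.1],
  [0.05,-0.035,0.1],
  [0.03,-0.02,0.06],
  [0,0,0],
], twist=[0,0,0,0], newtons=30)

```text
t: 42.88
eef_pos: [0.6304, -0.0618, 0.1743]
ee_rot: [-3.139, -0.001, -0.852]
force: [-2.6, 5.3, 9.8]
width: 0.0141
gripper_force: 28.4
```

Emit:
play_rows([
  [0,-0.05,0],
  [0,0,0],
  [0,0,0],
], twist=[0,0,0])

```text
t: 43.25
eef_pos: [0.6305, -0.0616, 0.1742]
ee_rot: [-3.14, -0.001, -0.852]
force: [-4.7, 3.6, 9.7]
width: 0.0139
gripper_force: 28.3
```

Emit:
play_rows([
  [0,0,0],
  [0,0,0],
  [0,0,0],
  [0,0,-0.3],
  [0,0,-0.6],
  [0,0,-0.55],
  [0,0,0],
  [0,0,0],
], twist=[0,0,0,0,0,0,0,0], fingers=0.4)

```text
t: 44.25
eef_pos: [0.6303, -0.0617, 0.2085]
ee_rot: [-3.141, 0.0, -0.853]
force: [-0.7, -1.1, -0.1]
width: 0.0352
gripper_force: 0.0
```

```bash
python3 - <<'E'
from h import *
f,s=wgrab('w15.png');print(s['t'],s['eef_pos'],s['ee_rot'])
b=np.clip(f['pixels'][135:275,163:343,0].astype(float)*1.2,0,255).astype(int)
for g in(b,):
    for r in g[40:115:4,50:130]: print(''.join(' .:-=+*#%@'[min(9,max(0,(x-100)//13))] for x in r))
E
```

```text
44.25 [ 0.63030955 -0.06172104  0.20850366] [-3.14138795e+00  2.04680981e-04 -8.52860853e-01]
++=+++++++=++=======+===+===========-======-=+=++=++===++==+==+==++++=++++++++++
====++==+=+=++===++=+++=======================-===++=+=+=++=+=+====++=+=++++++++
=++=+===+===+=+===========-=====================-=======++======++=+==++==++=+++
+======+===+====++=====+=----========================+===++===+++=+++=++==++=+++
+==++==++=+=+====++=======-----====+=+====+++++++=====++===+===+++=+=====+===+++
==+=====+====++==+===+====------==+++*++++++++++==========+=++=+==++=+=+++=++=+=
==========+======+=========-----=====+========++====-======+==+=+++++==+++=++++=
+=+=+=====+====+=+======+==------=================-========+++=++===+==++==++=+#
#=====+=====+=+============------=====+=============-==========+=======+=====#@@
@@%+==++===================------==================-==========+====+=++===+@@@@@
@@@@#==========+===========------===========================+======++===%@@@@@@@
@@@@@@@*=======+============-------==================+====+========-:     *@@@@@
*#%=      ==========+======---:---===========+==============+==-:             -#
-.       =#*+===============-----===========+=====-======-:                    -
         =@@@@#====+========------=================-.                           
         :%@@@@%*+==========--:----=============+=-.                            
           :-==*+:.           .:----==============-.                            
                                :-================-.                            
                                  -===========+=-:
```

Emit:
play_rows([
  [-0.3,0.1,-0.8],
  [-0.7,0.25,-0.8],
  [-0.8,0.3,-0.8],
  [-0.8,0.3,-0.8],
  [-0.8,0.3,-0.8],
  [-0.84,0.25,-0.68],
  [0,0,0],
  [0,0,0],
], twist=[0,0,0,0,0,0,-0.9,-0.9], fingers=1.0)

```text
t: 45.3
eef_pos: [0.532, -0.0064, 0.3274]
ee_rot: [-3.14, -0.001, -0.578]
force: [-0.7, 0.1, -0.8]
width: 0.0874
gripper_force: 0.0
```

Emit:
play_rows([
  [0,0,0],
  [0,0,0],
  [0,0,0],
  [0,0,0],
], twist=[-0.9,-0.75,0,0])

```text
t: 45.8
eef_pos: [0.5323, -0.0066, 0.3262]
ee_rot: [-3.141, -0.001, -0.338]
force: [0.3, 0.2, 0.1]
width: 0.0879
gripper_force: 0.0
```

```bash
python3 fit.py; python3 chk.py
```

```text
before mm [-0.29  0.25 -1.65] [-8.17  4.95] 16.072477641801633
after [ 0.45 -0.64 -1.54] [-8.15  4.68] 15.48771229918811
diff (lid frame) mm [ 0.74 -0.89  0.11] tilt deg [ 0.02 -0.27]
pred shift px [[-0.1, -0.37], [-0.01, -0.35], [0.08, -0.28], [-0.07, -0.15], [-0.28, -0.46]]
45.95 [ 0.53240536 -0.00665271  0.32577496] [-3.14153810e+00 -1.01964952e-04 -3.36506059e-01]
wrist lid (0.966, array([ 0.47, -0.64]), np.float32(0.83)) all (0.998, array([ 0.03, -0.34]), np.float32(-0.08))
scene (0.959, array([0.33, 0.24]), np.float32(1.24))
..................................
..................................
..................................
..................................
..................................
..................................
..................................
..................................
..................................
..................................
..................................
..................................
..................................
..................................
..................................
..................................
sid
[... 4124 characters left out ...]
###*+--------------:--=**####*+*####
  :::::=*##########################%%%%%%######*+=---:-------------=+####**+#%%%%%
  .::::::=*######################%%%%%%######*+=-----------------=*#####***#%%##%%
  .:::::.::=+*#################%%%%%%######**+--:-------------=*######**#%%%%%%%%%
  ..:.:::.. .:=*##############%%%%%#######*+---:------------==+*###*=:-*#%%%###%%%
   .:::::::..   :-+*########%%%%%#######*+=---------------=+*##*+-:   -#%%%%%%%%%%
   ..:::::::.     .::=+**###%%%%#######*+----------------++==-.       :+##%%##%%%%
    .:::::.:..     .::::::--==+++**##*+=----------::::...              -*%%%%%%%%%
    .::.::.::.     ..:::::::.       .....::::::::::.....       :::::.  -*##%%%%%%%
```

Lid is back within 1 mm and about 1° of its initial locked pose, and the battery is inside; handing in.

```bash
python3 -c "
from station import arm
print(arm.job_done())"
```

```text
the job is handed in; nothing more can be done
None
```

The job is handed in. The battery is in the jar and the lid is locked again, within about 1 mm and roughly 1° of where it started by the camera fit; the hand-in returned no verdict, and I made no final position check on the other objects.

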